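# Change over the grit feeder to the full cartridge

## Task

The grit cartridge in the feeder's left bay is spent. Lift the identical spare cartridges to find the heavy, full one and seat it upright in the empty right bay; only then bring the changeover lever to centre off, let it rest there for two seconds, and throw it over fully to the right. After that take the spent cartridge out (never while the lever still leans to the left) and return it and all the empty spares to the blue tray, each standing upright on the tray's floor, without disturbing the beaker, the dropper bottle or the grease pot.

Things in the scene. Friction and masses are not known exactly. Their poses are not given: they have to be found in the camera images.
- cartridge_1_mid (a point): Spare cartridge 1: sealed white plastic box, body 90 x 50 mm, 42 mm high, with an orange grip fin on the middle of its top (60 mm long along the box's x, 20 mm thick across its y, 28 mm high; pinch it across its thickness); 70 mm high overall. This point is its centre, 35 mm above its underside; x along its 90 mm length, z up; alike either way round.
- cartridge_1: Spare cartridge 1: its origin, which lies at the centre of its underside. An empty one weighs about 0.2 kg, a full one about 0.62 kg. Four or five of the numbered spares are present in a run (an absent one has no reading from the start); just one of those present is full, and which number and place it has changes.
- cartridge_2_mid (a point): Spare cartridge 2: same make and size as cartridge 1, this point again at its centre; may be absent; empty or full.
- cartridge_2: Spare cartridge 2: its origin, which lies at the centre of its underside. 
- cartridge_3_mid (a point): Spare cartridge 3: same make and size as cartridge 1, this point again at its centre; may be absent; empty or full.
- cartridge_3: Spare cartridge 3: its origin, which lies at the centre of its underside. 
- cartridge_4_mid (a point): Spare cartridge 4: same make and size as cartridge 1, this point again at its centre; may be absent; empty or full.
- cartridge_4: Spare cartridge 4: its origin, which lies at the centre of its underside. 
- cartridge_5_mid (a point): Spare cartridge 5: same make and size as cartridge 1, this point again at its centre; may be absent; empty or full.
- cartridge_5: Spare cartridge 5: its origin, which lies at the centre of its underside. 
- spent_mid (a point): The spent (empty) cartridge that stands in the left bay of the feeder at the start: same make and size as the others, this point at its centre 35 mm above its underside.
- spent: The spent cartridge: its origin, which lies at the centre of its underside.
- bay_left (a point): Floor centre of the left bay of the feeder, a fixed grey unit with two open bays side by side (90 mm between centres) and a white console with the lever on the robot's side. Each bay is an open well 102 mm long (along this point's x, pointing away from the robot) and 62 mm wide (y), its floor 8 mm above the bench, its walls 18 mm above its floor.
- bay_right (a point): Centre of the floor of the feeder's right bay, like the left one; empty at the start. Same axes: x along the bay's length, y to the left.
- right_pan: Floor plate of the right bay, 8 mm thick, fixed in the feeder: it carries whatever stands in that bay. Origin under its centre, on the bench.
- changeover (a joint): Changeover lever on the console (top of the console 40 mm above the bench), rad: -0.6 leaning fully to the left bay (left bay feeding), 0 upright (centre off), +0.6 leaning fully to the right bay (right bay feeding). It starts near -0.5, stays where it is left and moves with about 2 N at its knob.
- lever_hinge (a point): Point on the axis of the changeover lever, 50 mm above the bench; its x is the hinge axis (pointing away from the robot), y to the left; it does not move with the lever. 90 mm nearer the robot than the middle between the bays.
- lever_knob (a point): Centre of the red knob of the changeover lever, 75 mm from the hinge axis: a round bar 18 mm in diameter and 40 mm long, lying parallel to the hinge axis, on a 9 mm rod.
- tray_floor (a point): Centre of the floor of the fixed blue returns tray: 220 mm deep (along this point's x, away from the robot) and 260 mm wide (y) outside, walls 5 mm thick and 26 mm high over the bench, floor 5 mm above the bench. It has room for six cartridges: three side by side in each of two rows, each with its length along x.
- beaker_100: Glass beaker, 55 mm wide and 68 mm high, a bystander; origin at the centre of its underside.
- bottle_b: Amber dropper bottle, 33 mm wide and 102 mm high, a bystander; origin at the centre of its underside.
- pot_b: Round grease pot, 62 mm wide and 35 mm high, a bystander; origin at the centre of its underside.
Not all that is in view belongs to the job. Leave any purple look-alike of the spent alone.

How it is judged:
On the way, in this order (a step that is already met when the one before it is completed fails the run):
1. the full cartridge is seated upright in the right bay while the lever still leans to the left (contact force between right_pan and anything else above 4 N and ((horizontal distance between cartridge_1_mid and bay_right below 0.014 m and z of cartridge_1_mid in the frame of bay_right below 0.042 m and angle between cartridge_1_mid's own z axis and vertical below 0.15 rad and linear speed of cartridge_1 below 0.02 m/s) or (horizontal distance between cartridge_2_mid and bay_right below 0.014 m and z of cartridge_2_mid in the frame of bay_right below 0.042 m and angle between cartridge_2_mid's own z axis and vertical below 0.15 rad and linear speed of cartridge_2 below 0.02 m/s) or (horizontal distance between cartridge_3_mid and bay_right below 0.014 m and z of cartridge_3_mid in the frame of bay_right below 0.042 m and angle between cartridge_3_mid's own z axis and vertical below 0.15 rad and linear speed of cartridge_3 below 0.02 m/s) or (horizontal distance between cartridge_4_mid and bay_right below 0.014 m and z of cartridge_4_mid in the frame of bay_right below 0.042 m and angle between cartridge_4_mid's own z axis and vertical below 0.15 rad and linear speed of cartridge_4 below 0.02 m/s) or (horizontal distance between cartridge_5_mid and bay_right below 0.014 m and z of cartridge_5_mid in the frame of bay_right below 0.042 m and angle between cartridge_5_mid's own z axis and vertical below 0.15 rad and linear speed of cartridge_5 below 0.02 m/s)) and value of joint changeover below -0.3 rad), for 0.4 s.
2. the lever rests at centre off (within 0.15 rad) for a second (value of joint changeover between -0.15 and 0.15 rad), for 1 s.
3. the lever leans to the right bay (over 0.4 rad) (value of joint changeover above 0.4 rad), for 0.2 s.
4. the spent cartridge stands in the returns tray (x of spent_mid in the frame of tray_floor between -0.088 and 0.088 m and y of spent_mid in the frame of tray_floor between -0.108 and 0.108 m and z of spent_mid in the frame of tray_floor between 0.025 and 0.044 m and angle between spent_mid's own z axis and vertical below 0.15 rad and linear speed of spent below 0.02 m/s), for 0.2 s.
At the end, for the whole second after the job is handed in: The full cartridge stands upright on the right bay's floor (centre within 14 mm of the bay's), the lever is over 0.4 rad to the right, and the spent cartridge and all empty spares stand upright (within 0.15 rad) on the tray's floor inside its walls, at rest (all of step 4 and contact force between right_pan and anything else above 4 N and ((horizontal distance between cartridge_1_mid and bay_right below 0.014 m and z of cartridge_1_mid in the frame of bay_right below 0.042 m and angle between cartridge_1_mid's own z axis and vertical below 0.15 rad and linear speed of cartridge_1 below 0.02 m/s) or (x of cartridge_1_mid in the frame of tray_floor between -0.088 and 0.088 m and y of cartridge_1_mid in the frame of tray_floor between -0.108 and 0.108 m and z of cartridge_1_mid in the frame of tray_floor between 0.025 and 0.044 m and angle between cartridge_1_mid's own z axis and vertical below 0.15 rad and linear speed of cartridge_1 below 0.02 m/s)) and ((horizontal distance between cartridge_2_mid and bay_right below 0.014 m and z of cartridge_2_mid in the frame of bay_right below 0.042 m and angle between cartridge_2_mid's own z axis and vertical below 0.15 rad and linear speed of cartridge_2 below 0.02 m/s) or (x of cartridge_2_mid in the frame of tray_floor between -0.088 and 0.088 m and y of cartridge_2_mid in the frame of tray_floor between -0.108 and 0.108 m and z of cartridge_2_mid in the frame of tray_floor between 0.025 and 0.044 m and angle between cartridge_2_mid's own z axis and vertical below 0.15 rad and linear speed of cartridge_2 below 0.02 m/s)) and ((horizontal distance between cartridge_3_mid and bay_right below 0.014 m and z of cartridge_3_mid in the frame of bay_right below 0.042 m and angle between cartridge_3_mid's own z axis and vertical below 0.15 rad and linear speed of cartridge_3 below 0.02 m/s) or (x of cartridge_3_mid in the frame of tray_floor between -0.088 and 0.088 m and y of cartridge_3_mid in the frame of tray_floor between -0.108 and 0.108 m and z of cartridge_3_mid in the frame of tray_floor between 0.025 and 0.044 m and angle between cartridge_3_mid's own z axis and vertical below 0.15 rad and linear speed of cartridge_3 below 0.02 m/s)) and ((horizontal distance between cartridge_4_mid and bay_right below 0.014 m and z of cartridge_4_mid in the frame of bay_right below 0.042 m and angle between cartridge_4_mid's own z axis and vertical below 0.15 rad and linear speed of cartridge_4 below 0.02 m/s) or (x of cartridge_4_mid in the frame of tray_floor between -0.088 and 0.088 m and y of cartridge_4_mid in the frame of tray_floor between -0.108 and 0.108 m and z of cartridge_4_mid in the frame of tray_floor between 0.025 and 0.044 m and angle between cartridge_4_mid's own z axis and vertical below 0.15 rad and linear speed of cartridge_4 below 0.02 m/s)) and ((horizontal distance between cartridge_5_mid and bay_right below 0.014 m and z of cartridge_5_mid in the frame of bay_right below 0.042 m and angle between cartridge_5_mid's own z axis and vertical below 0.15 rad and linear speed of cartridge_5 below 0.02 m/s) or (x of cartridge_5_mid in the frame of tray_floor between -0.088 and 0.088 m and y of cartridge_5_mid in the frame of tray_floor between -0.108 and 0.108 m and z of cartridge_5_mid in the frame of tray_floor between 0.025 and 0.044 m and angle between cartridge_5_mid's own z axis and vertical below 0.15 rad and linear speed of cartridge_5 below 0.02 m/s)) and value of joint changeover above 0.4 rad); the robot touches nothing.
It fails at once if the spent cartridge is lifted out while the lever still leans to the left (below -0.2 rad) (value of joint changeover below -0.2 rad and distance between spent_mid and bay_left above 0.05 m).
It fails at once if the glass beaker is disturbed (moved over 40 mm or tipped) (distance of beaker_100 from where it was at the start of the episode above 0.04 m or angle between beaker_100's own z axis and vertical above 0.5 rad).
It fails at once if the dropper bottle is disturbed (moved over 40 mm or tipped) (distance of bottle_b from where it was at the start of the episode above 0.04 m or angle between bottle_b's own z axis and vertical above 0.5 rad).
It fails at once if the grease pot is disturbed (moved over 40 mm or tipped) (distance of pot_b from where it was at the start of the episode above 0.04 m or angle between pot_b's own z axis and vertical above 0.5 rad).
Of cartridge_4, cartridge_5 only 1 to 2 are there at a start; the rules pass over those that are not, and their reading is None.
At some moment in a run one of cartridge_1, cartridge_2, cartridge_3, cartridge_4, cartridge_5 may be knocked a few centimetres aside while the robot is not near it.
It also fails if it takes over 210 s, if anything falls off the work surface, if the arm or the gripper's body presses on something with over 40 N, if the wrist force passes 120 N, or if a joint passes its speed limit or range.

## Robot

A 6-joint arm with a two-finger parallel gripper is mounted at the origin on a cart in front of the work surface, level with it; the furniture and walls round the work are solid. World frame = base frame: x ahead of the robot, y to its left, z up, the work surface at z = 0. Lengths are in m, angles in rad, forces in N, time in s.
With the tool pointing down it reaches from about 0.325 to 0.9 m from the base axis. Payload 6.1 kg.
Tool frame: the origin (TCP) lies at the very end of the fingers, on their centre line; the grasp point (between the pads) lies 19 mm behind it (bot.grasp_offset is the distance from the TCP to the grasp point, in m); z points along the fingers, y is the line along which they close (so a half turn about z gives the same grasp; the last joint's range is limited). The gripper opens to 87 mm and grips with 3 to 60 N. Pads are 19 mm wide; open, the fingers measure 117 mm over their backs; the gripper's body (75 mm by 190 mm) begins 51 mm behind the grasp point.
Start: joints at [-1.327, 0.22, 1.526, -0, 1.395, -0.126], TCP at [0.226, -0.583, 0.223] pointing down, gripper open.
Joint ranges: [-2.98, 2.98], [-0.91, 2.08], [0.09, 2.57], [-1.24, 4.39], [0.2, 2.65], [-2.68, 2.68]. Speed limits (rad/s): [2.57, 2.57, 3.01, 3.14, 3.14, 3.14].

## Interface

Orientations are given as a unit quaternion [x, y, z, w].
In Python, from station import readout, eyes, bot, models gives the robot as it stands.
- The arm moves only by the tool arm_command, never from a script. Its argument "motion" is a list that holds one entry, the list of rows, each a list of 7 numbers: the finger opening in m, from 0 to 0.087, then the shift along the world's x, y, z in m, then the turn, a rotation vector about the world's x, y, z in rad. A call has exactly 10 rows; each row is the pose to reach, as a shift and turn from the pose commanded when the call began; what a row does not reach only later rows make up. A row lasts 1/12 s, in which the tool goes at most 41.7 mm and 7.16 degrees, less where a joint would pass 70% of its speed; a pose out of reach is approached as far as the arm can. A call with a gripper value outside its range is refused whole. The fingers move at their own pace and stop on an object; "force" is the grip in N (left out, the last holds). Time passes only in rows, so rows that repeat a pose let the fingers close, or fill a call up. It gives the time, the measured TCP pose, the force, the opening and the grip force at its end, in the units of the state.
- readout.sense(): the state, without advancing time (a new reading comes with each control period).
- eyes.read_camera(name): name is "side" or "top" or "wrist"; returns a dict with "color" (400x640x3 uint8, red, green, blue), "intrinsics" (3x3 intrinsics, pixels), "R" (3x3) and "t" (3): a world point X has camera coordinates R X + t; the wrist camera has in their place "mount" (4x4, takes a point from camera to tool coordinates, whose origin is the TCP and whose axes are the flange's). Camera axes: x right, y down, z forward; pixel columns grow to the right and rows downward; lengths in m; the calibration is good to about 2 mm. A picture is of the moment at which its call begins: read the wrist's pose just before it. There is no depth.
- bot.job_done(): hands the job in; it is judged then, once.
Trained networks look in a picture, given as the dict that the camera call returned (one of the last four; its "shot" number tells which), for a name from the list of things; names that differ only in an ending like _2 or _b are one class to them, and where a whole thing is asked for, a point or a joint stands for the part that bears it (a point fixed in the world has none). Each returns a list of dicts, best first, with "conf" (0 to 1); they miss things now and then, are a little off and sometimes report something else, mostly with a low value. They report only what shows in the picture. A call takes as long as a camera call. They do not tell look-alikes from the thing itself.
- models.silhouettes(target, picture): "region" (400x640 bool, what is visible of it) and "extent" ([left, top, right, bottom] in pixels, round what is visible of it).
- models.mark_of(target, picture): "xy" ([column, row] in pixels: a listed point, or the origin of a listed thing).
The state is a dict: "time_s": time; "joint_positions": joint angles; "qvel": joint speeds; "effort": joint torques, N m; "eef_pos": TCP position; "eef_rot": TCP orientation; "force": force on the tool from outside, world axes, zero at the start; "wrist_torque": the same for the moment, N m; "opening": finger opening in m; "finger_force": force on a finger pad.
Only numpy, scipy, OpenCV 4.12 (cv2) and the standard library are available. Lean on these libraries where they do the work, as an engineer would, in place of code of your own. Each camera call takes 0.05 s, during which the arm holds its last target. There are 200 camera calls.

## Working session

There is one attempt and no reset: what is moved stays moved. The work goes in short steps, Python scripts to look and compute and a tool call to move; the robot and the scene stay as the last step left them, time stands still between calls to the robot, and variables do not carry over. Pictures are saved under pics/ and viewed, at most 14 in all, crops included, and the job is handed in when it is done.

Besides the shell and the picture viewer there is one more tool, called after "Request:" in YAML: its name, and indented under it one key for each argument. arm_command: Moves the arm, as the interface text tells. Its arguments: {"type":"object","properties":{"motion":{"type":"array"},"force":{"type":"number"}},"required":["motion"]}

```bash
mkdir -p pics; ls
cat > h.py <<'E'
import numpy as np, cv2
from station import readout, eyes, bot, models
def save(p,n,crop=None,s=1):
    im=p["color"][:,:,::-1]
    if crop: l,t,r,b=crop; im=im[t:b,l:r]
    cv2.imwrite(f"pics/{n}.png",cv2.resize(np.ascontiguousarray(im),None,fx=s,fy=s,interpolation=cv2.INTER_CUBIC))
def toworld(p,uv,z):
    K,R,t=np.array(p["intrinsics"]),np.array(p["R"]),np.array(p["t"])
    d=R.T@np.linalg.inv(K)@np.array([uv[0],uv[1],1.]); c=-R.T@t
    return c+d*(z-c[2])/d[2]
def proj(p,X):
    K,R,t=np.array(p["intrinsics"]),np.array(p["R"]),np.array(p["t"])
    c=K@(R@np.array(X)+t); return c[:2]/c[2]
E
python3 - <<'E'
from h import *
for n in ["top","side"]:
    p=eyes.read_camera(n); save(p,n+"0",None,1.25)
    print(n,"cam",-np.array(p["R"]).T@np.array(p["t"]))
    for k,z in [("cartridge_1_mid",.035),("spent_mid",.043),("bay_left",.008),("bay_right",.008),("lever_hinge",.05),("lever_knob",.11),("tray_floor",.005),("beaker_100",0),("bottle_b",0),("pot_b",0)]:
        for d in models.mark_of(k,p): print(k,round(d["conf"],2),np.round(d["xy"],0),np.round(toworld(p,d["xy"],z),3)[:2])
print(readout.sense())
E
```

```text
pics
top cam [ 0.48003584 -0.04646829  1.36657503]
cartridge_1_mid 0.64 [404. 243.] [ 0.415 -0.332]
cartridge_1_mid 0.54 [361. 201.] [ 0.55  -0.203]
spent_mid 0.64 [328. 265.] [ 0.353 -0.095]
spent_mid 0.63 [272. 199.] [0.563 0.074]
spent_mid 0.63 [183. 234.] [0.462 0.352]
spent_mid 0.32 [255. 139.] [0.755 0.124]
bay_left 0.71 [271. 204.] [0.551 0.082]
bay_right 0.58 [301. 204.] [ 0.548 -0.013]
lever_hinge 0.94 [284. 234.] [0.453 0.04 ]
lever_knob 0.59 [401. 207.] [ 0.526 -0.313]
lever_knob 0.28 [275. 203.] [0.548 0.059]
beaker_100 0.62 [373. 162.] [ 0.677 -0.25 ]
bottle_b 0.59 [252. 139.] [0.763 0.139]
pot_b 0.72 [316. 145.] [ 0.739 -0.066]
side cam [-0.00833182  0.92337537  0.845964  ]
cartridge_1_mid 0.68 [403. 181.] [ 0.407 -0.348]
spent_mid 0.91 [298. 228.] [0.56  0.066]
spent_mid 0.56 [387. 225.] [ 0.349 -0.084]
spent_mid 0.55 [385. 156.] [ 0.523 -0.462]
bay_left 0.27 [386. 200.] [ 0.423 -0.253]
bay_right 0.95 [316. 223.] [ 0.551 -0.021]
lever_hinge 0.86 [333. 233.] [0.462 0.039]
lever_knob 0.52 [324. 220.] [0.473 0.071]
lever_knob 0.21 [366. 181.] [ 0.463 -0.17 ]
tray_floor 0.
[... 237 characters left out ...]
ime_s': 1.1, 'joint_positions': array([-1.32712705e+00,  2.20393618e-01,  1.52650062e+00, -7.25172567e-06,
        1.39470724e+00, -1.26112448e-01]), 'qvel': array([-0.00044348, -0.00020198,  0.0011624 , -0.00212075,  0.00044369,
        0.00059863]), 'effort': array([-1.64240533e-03, -4.94574702e+01, -3.87716568e+01,  6.99628028e-02,
        4.70360485e-02,  1.54984446e-05]), 'eef_pos': array([ 0.2258669 , -0.58274923,  0.22254127]), 'eef_rot': array([ 9.82956204e-01,  1.83839881e-01, -3.82298266e-06, -4.19765813e-06]), 'force': array([-0.93721844,  0.20776113,  0.30606819]), 'wrist_torque': array([ 0.00535216, -0.00883694, -0.0406038 ]), 'finger_force': 0.0, 'opening': 0.08670961921256275}
```

View pics/top0.png

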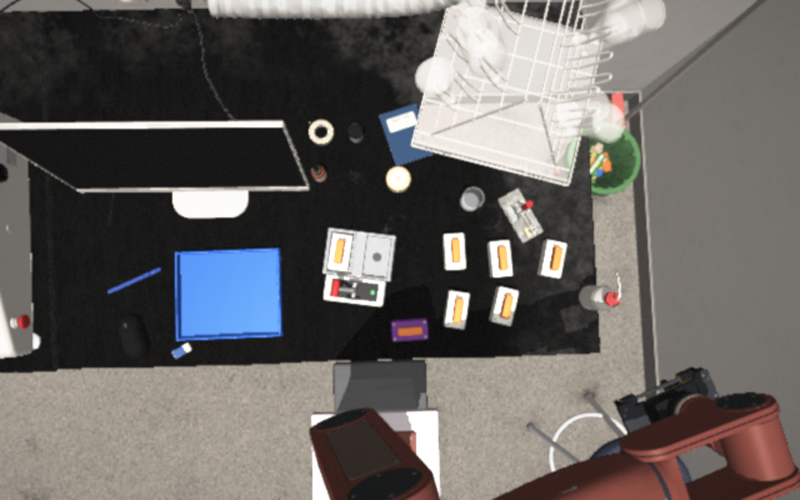

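View pics/side0.png

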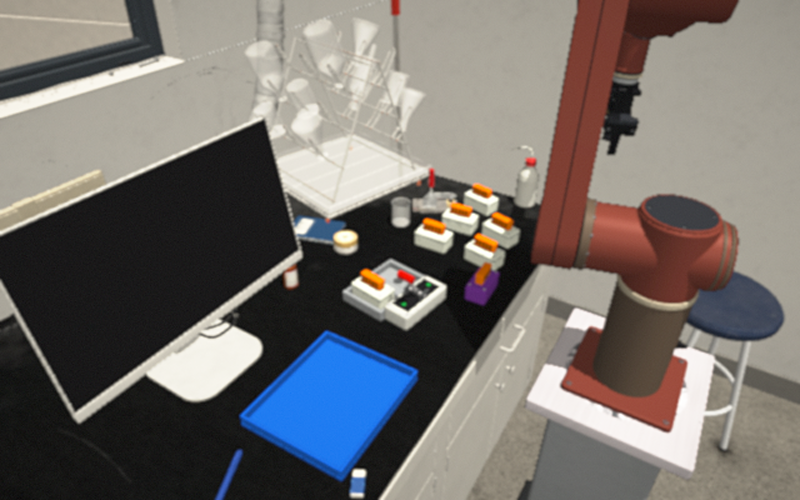

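Top picture at 640x400. The five white spares with orange fins are at about (364,200), (400,206), (442,206), (366,247) and (403,244). Look-alikes are the spent one in the left bay at (272,200) and the purple decoy at (327,264), which I'll leave alone. The tray is at (182,236) and the feeder and lever at (284,215–232). Next I'll segment the colours for positions and yaw, and view a close crop.

```bash
cat >> h.py <<'E'
def fins(p,z=.07,lo=(5,150,120),hi=(20,255,255),amin=40):
    hsv=cv2.cvtColor(p["color"],cv2.COLOR_RGB2HSV); m=cv2.inRange(hsv,lo,hi)
    n,lab,st,c=cv2.connectedComponentsWithStats(m); out=[]
    for i in range(1,n):
        if st[i,4]<amin: continue
        v,u=np.nonzero(lab==i); W=np.array([toworld(p,(a,b),z)[:2] for a,b in zip(u,v)])
        mu=W.mean(0); e,V=np.linalg.eigh(np.cov((W-mu).T)); d=V[:,1]
        out.append((c[i].round(0),int(st[i,4]),mu.round(3),round(float((np.arctan2(d[1],d[0])+np.pi/2)%np.pi-np.pi/2),3)))
    return out
E
python3 - <<'E'
from h import *
p=eyes.read_camera("top"); save(p,"crop1",(220,160,470,290),3.2)
for o in fins(p): print(*o)
hsv=cv2.cvtColor(p["color"],cv2.COLOR_RGB2HSV)
m=cv2.inRange(hsv,(100,150,100),(120,255,255)); n,l,s,c=cv2.connectedComponentsWithStats(m); i=1+s[1:,4].argmax()
pts=np.argwhere(l==i)[:,::-1].astype(np.float32)
W=np.array([toworld(p,q,.02)[:2] for q in cv2.boxPoints(cv2.minAreaRect(pts))]); print("tray",W.mean(0),W)
E
```

```text
[485. 131.] 64 [ 0.756 -0.595] -0.043
[328. 264.] 102 [ 0.358 -0.091] -1.549
tray [0.45963867 0.36230694] [[0.56985514 0.50226649]
 [0.57349656 0.23020231]
 [0.34896071 0.22393945]
 [0.34624229 0.49281953]]
```

View pics/crop1.png

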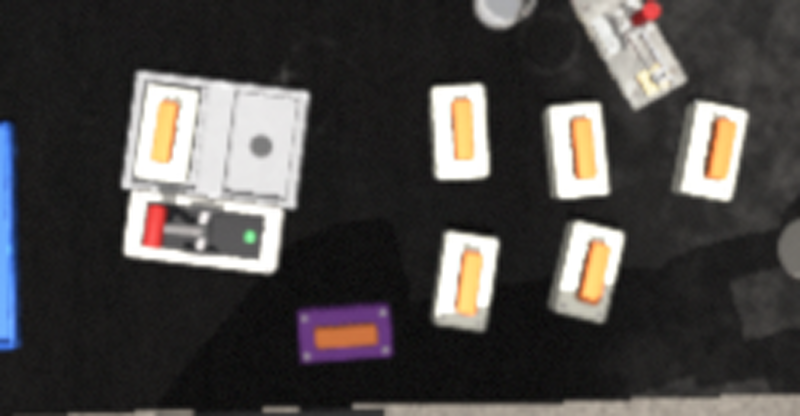

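The crop shows the five white spares (orange fins), the spent one in the left bay, the empty right bay (pan dot at crop (261,146)), the lever leaning left and the purple decoy. Fins are paler than my threshold, so I'll relax it and also get the feeder yaw.

Run:
```python
from h import *
p=eyes.read_camera("top")
for o in fins(p,lo=(5,80,120),hi=(25,255,255),amin=25): print(*o)
hsv=cv2.cvtColor(p["color"],cv2.COLOR_RGB2HSV)
def rc(m,z):
    n,l,s,c=cv2.connectedComponentsWithStats(m); i=1+s[1:,4].argmax()
    pts=np.argwhere(l==i)[:,::-1].astype(np.float32)
    return np.array([toworld(p,q,z)[:2] for q in cv2.boxPoints(cv2.minAreaRect(pts))]).round(3)
m=cv2.inRange(hsv,(0,0,90),(180,255,255)); m[:,:250]=0; m[:,325:]=0; m[:175]=0; m[255:]=0
print("feeder",rc(m,.03).tolist())
c=(220+261/3.2,160+146/3.2); print("pan dot",toworld(p,c,.008))
print("knob",toworld(p,(220+154/3.2,160+225/3.2),.115),"hinge",toworld(p,(220+205/3.2,160+232/3.2),.05))
R=hsv; m=cv2.inRange(hsv,(0,150,90),(4,255,255))|cv2.inRange(hsv,(172,150,90),(180,255,255)); m[:,:255]=0; m[:,310:]=0; m[:210]=0; m[250:]=0
print("red px",np.argwhere(m).mean(0)[::-1],np.argwhere(m).min(0),np.argwhere(m).max(0))
```

```text
[474. 125.] 44 [ 0.775 -0.56 ] -0.147
[485. 130.] 90 [ 0.758 -0.594] -0.032
[271. 201.] 120 [0.557 0.075] -0.18
[364. 200.] 118 [ 0.551 -0.209] 0.029
[402. 206.] 126 [ 0.529 -0.324] 0.05
[445. 206.] 134 [ 0.525 -0.456] -0.241
[405. 245.] 138 [ 0.41  -0.329] -0.235
[366. 248.] 131 [ 0.405 -0.21 ] -0.153
[328. 264.] 117 [ 0.358 -0.092] -1.55
feeder [[0.438, 0.133], [0.621, 0.107], [0.595, -0.065], [0.412, -0.037]]
pan dot [ 0.54169248 -0.01550862  0.008     ]
knob [0.46704201 0.0818818  0.115     ] hinge [0.45825743 0.03958536 0.05      ]
red px [268.11940299 229.86567164] [224 265] [236 271]
```

Moving to hover over the outermost spare at (0.525,-0.456), going up first to clear the wash bottle.

Request:
arm_command:
  motion:
    - [[0.05,0.0,0.02,0.04,0,0,-0.1],[0.05,0.0,0.05,0.06,0,0,-0.2],[0.05,0.04,0.08,0.07,0,0,-0.3],[0.05,0.08,0.1,0.08,0,0,-0.4],[0.05,0.12,0.12,0.08,0,0,-0.5],[0.05,0.16,0.12,0.08,0,0,-0.5],[0.05,0.2,0.12,0.07,0,0,-0.5],[0.05,0.24,0.12,0.05,0,0,-0.5],[0.05,0.27,0.12,0.03,0,0,-0.5],[0.05,0.28,0.12,0.0,0,0,-0.5]]

```text
time_s: 2.03
eef_pos: [0.5113, -0.4631, 0.2256]
eef_rot: [0.998, -0.064, 0.003, 0.002]
force: [-0.7, -0.0, 0.6]
opening: 0.0501
finger_force: 0.0
```

```bash
cat >> h.py <<'E'
from scipy.spatial.transform import Rotation as Ro
def wcam():
    s=readout.sense(); p=eyes.read_camera("wrist")
    T=np.eye(4); T[:3,:3]=Ro.from_quat(s["eef_rot"]).as_matrix(); T[:3,3]=s["eef_pos"]
    I=np.linalg.inv(T@np.array(p["mount"])); p["R"],p["t"]=I[:3,:3],I[:3,3]
    return s,p
def fintop(p,z=.07,lo=(5,80,60),hi=(25,255,255),amin=300):
    # minAreaRect of orange blobs, back-projected to fin top height
    hsv=cv2.cvtColor(p["color"],cv2.COLOR_RGB2HSV); m=cv2.inRange(hsv,lo,hi)
    n,lab,st,c=cv2.connectedComponentsWithStats(m); out=[]
    for i in range(1,n):
        if st[i,4]<amin: continue
        cnt=max(cv2.findContours((lab==i).astype(np.uint8),0,1)[0],key=cv2.contourArea)
        W=np.array([toworld(p,q[0],z)[:2]*1000 for q in cnt],np.float32)
        (cx,cy),(w,h),a=cv2.minAreaRect(W); a=np.radians(a)
        if w<h: a+=np.pi/2; w,h=h,w
        a=(a+np.pi/2)%np.pi-np.pi/2
        out.append((st[i,:4].tolist(),"ctr",round(cx),round(cy),"size",round(w),round(h),"yaw",round(float(a),3)))
    return out
def yaw(s):
    x=Ro.from_quat(s["eef_rot"]).as_matrix()[:,0]; return round(float(np.arctan2(x[1],x[0])),3)
E
python3 - <<'E'
from h import *
s,p=wcam(); print(s["eef_pos"].round(3),yaw(s),s["force"].round(2)); save(p,"w1")
for o in fintop(p): print(*o)
E
```

```text
[ 0.511 -0.463  0.226] -0.128 [-0.66 -0.02  0.6 ]
[304, 135, 25, 61] ctr 530 -463 size 56 19 yaw -0.235
[30, 142, 57, 69] ctr 551 -223 size 61 39 yaw 0.019
[159, 149, 43, 65] ctr 532 -335 size 60 29 yaw 0.057
[190, 253, 36, 62] ctr 424 -331 size 71 30 yaw -0.544
[427, 253, 23, 62] ctr 393 -572 size 71 22 yaw 0.003
[202, 325, 392, 21] ctr 338 -527 size 423 25 yaw 1.44
```

View pics/w1.png

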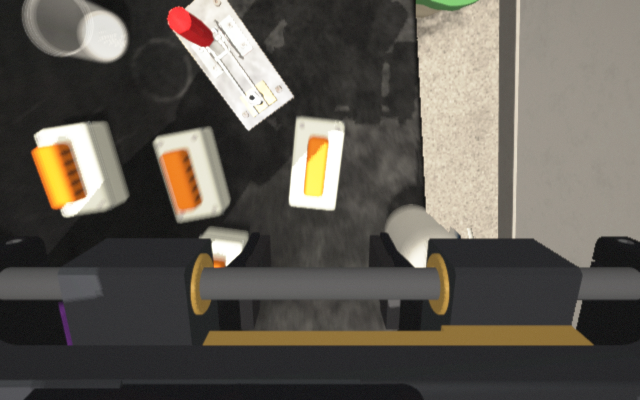

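The wrist view shows the target spare centred at pixel (316,165), clear of its neighbours at (185,175) and (80,165). Grasp and lift.

Request:
arm_command:
  motion:
    - [[0.05,0.02,0.002,-0.03,0,0,-0.1],[0.05,0.021,0.002,-0.06,0,0,-0.105],[0.05,0.021,0.002,-0.1,0,0,-0.105],[0.05,0.021,0.002,-0.14,0,0,-0.105],[0.05,0.021,0.002,-0.165,0,0,-0.105],[0.05,0.021,0.002,-0.177,0,0,-0.105],[0.05,0.021,0.002,-0.177,0,0,-0.105],[0.01,0.021,0.002,-0.177,0,0,-0.105],[0.01,0.021,0.002,-0.177,0,0,-0.105],[0.01,0.021,0.002,-0.177,0,0,-0.105]]
  force: 25

```text
time_s: 2.92
eef_pos: [0.5274, -0.4612, 0.0466]
eef_rot: [0.993, -0.117, 0.001, 0.0]
force: [-0.6, -0.7, -0.4]
opening: 0.0371
finger_force: 0.0
```

Request:
arm_command:
  motion:
    - [[0.01,0,0,0,0,0,0],[0.01,0,0,0,0,0,0],[0.01,0,0,0.02,0,0,0],[0.01,0,0,0.05,0,0,0],[0.01,0,0,0.09,0,0,0],[0.01,0,0,0.13,0,0,0],[0.01,0,0,0.15,0,0,0],[0.01,0,0,0.15,0,0,0],[0.01,0,0,0.15,0,0,0],[0.01,0,0,0.15,0,0,0]]

```text
time_s: 3.75
eef_pos: [0.526, -0.4598, 0.1933]
eef_rot: [0.993, -0.117, -0.001, -0.001]
force: [-0.0, 1.3, -2.8]
opening: 0.02
finger_force: 24.9
```

Force change is about -3 N, so this one is empty. Carrying it to the tray's far-left slot at (0.508,0.443).

Request:
arm_command:
  motion:
    - [[0.01,0,0.03,0.015,0,0,0.03],[0.01,0,0.07,0.025,0,0,0.05],[0.01,0,0.11,0.025,0,0,0.1],[0.01,0,0.15,0.025,0,0,0.15],[0.01,0,0.19,0.025,0,0,0.2],[0.01,0,0.23,0.025,0,0,0.255],[0.01,0,0.27,0.025,0,0,0.255],[0.01,0,0.31,0.025,0,0,0.255],[0.01,0,0.35,0.025,0,0,0.255],[0.01,0,0.39,0.025,0,0,0.255]]

```text
time_s: 4.58
eef_pos: [0.5248, -0.0684, 0.2174]
eef_rot: [1.0, 0.01, -0.002, -0.001]
force: [0.6, -0.7, -1.2]
opening: 0.0197
finger_force: 24.9
```

Request:
arm_command:
  motion:
    - [[0.01,0,0.04,0,0,0,0],[0.01,0,0.08,0,0,0,0],[0.01,0,0.12,0,0,0,0],[0.01,0,0.16,0,0,0,0],[0.01,0,0.2,0,0,0,0],[0.01,0,0.24,0,0,0,0],[0.01,-0.005,0.28,0,0,0,0],[0.01,-0.01,0.32,0,0,0,0],[0.01,-0.015,0.36,0,0,0,0],[0.01,-0.019,0.4,0,0,0,0]]

```text
time_s: 5.42
eef_pos: [0.5055, 0.3305, 0.217]
eef_rot: [1.0, 0.01, -0.003, 0.001]
force: [1.2, -0.2, -1.9]
opening: 0.0198
finger_force: 25.0
```

Request:
arm_command:
  motion:
    - [[0.01,0,0.04,0,0,0,0],[0.01,0,0.08,-0.01,0,0,0],[0.01,0,0.11,-0.03,0,0,0],[0.01,0,0.114,-0.06,0,0,0],[0.01,0,0.114,-0.09,0,0,0],[0.01,0,0.114,-0.12,0,0,0],[0.01,0,0.114,-0.14,0,0,0],[0.01,0,0.114,-0.15,0,0,0],[0.01,0,0.114,-0.15,0,0,0],[0.01,0,0.114,-0.15,0,0,0]]

```text
time_s: 6.25
eef_pos: [0.5071, 0.4426, 0.069]
eef_rot: [1.0, 0.01, -0.001, 0.001]
force: [0.6, 0.6, -1.1]
opening: 0.0197
finger_force: 25.0
```

Run:
```python
from h import *
s=readout.sense(); print(s["eef_pos"].round(4),yaw(s),s["force"].round(1))
p=eyes.read_camera("side"); save(p,"s1",(150,120,550,400),2)
p=eyes.read_camera("top")
for o in fins(p,lo=(5,80,120),hi=(25,255,255),amin=25): print(*o)
```

```text
[0.5071 0.4426 0.069 ] 0.02 [ 0.6  0.6 -1.1]
[474. 125.] 44 [ 0.775 -0.56 ] -0.147
[485. 130.] 89 [ 0.759 -0.594] -0.023
[271. 201.] 121 [0.556 0.075] -0.173
[364. 200.] 118 [ 0.551 -0.209] 0.029
[402. 206.] 126 [ 0.529 -0.324] 0.05
[405. 245.] 129 [ 0.411 -0.329] -0.239
[366. 247.] 125 [ 0.406 -0.21 ] -0.162
[328. 264.] 125 [ 0.358 -0.092] -1.522
```

View pics/s1.png

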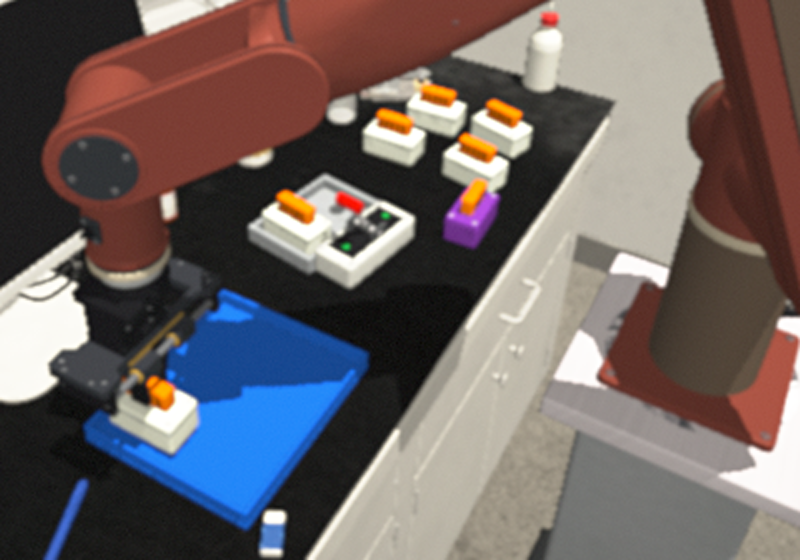

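The cartridge is upright, just above the tray's far-left corner (crop (155,410)). Lower, release, rise, and go back to the spare at (0.551,-0.209).

Request:
arm_command:
  motion:
    - [[0.01,0,0,-0.01,0,0,0],[0.01,0,0,-0.0175,0,0,0],[0.01,0,0,-0.0175,0,0,0],[0.05,0,0,-0.0175,0,0,0],[0.05,0,0,-0.0175,0,0,0],[0.05,0,0,-0.0175,0,0,0],[0.05,0,0,0.01,0,0,0],[0.05,0,0,0.05,0,0,0],[0.05,0,0,0.09,0,0,0],[0.05,0,0,0.13,0,0,0]]

```text
time_s: 7.18
eef_pos: [0.5072, 0.4428, 0.2013]
eef_rot: [1.0, 0.01, -0.001, 0.001]
force: [1.1, 0.9, 0.6]
opening: 0.049
finger_force: 0.0
```

Request:
arm_command:
  motion:
    - [[0.05,0,-0.04,0.02,0,0,0],[0.05,0,-0.08,0.02,0,0,0],[0.05,0,-0.12,0.02,0,0,0],[0.05,0,-0.16,0.02,0,0,0],[0.05,0,-0.2,0.02,0,0,0],[0.05,0,-0.24,0.02,0,0,0],[0.05,0,-0.28,0.02,0,0,0],[0.05,0,-0.32,0.02,0,0,0],[0.05,0,-0.36,0.02,0,0,0],[0.05,0,-0.4,0.02,0,0,0]]

```text
time_s: 8.02
eef_pos: [0.5072, 0.0415, 0.2205]
eef_rot: [1.0, 0.01, 0.0, -0.0]
force: [1.5, 0.2, 0.7]
opening: 0.0503
finger_force: 0.0
```

Request:
arm_command:
  motion:
    - [[0.05,0,-0.04,0,0,0,0],[0.05,0.01,-0.08,0,0,0,0],[0.05,0.02,-0.12,0,0,0,0],[0.05,0.02,-0.16,0,0,0,0],[0.05,0.02,-0.2,0,0,0,0],[0.05,0.02,-0.24,0,0,0,0],[0.05,0.02,-0.26,0,0,0,0],[0.05,0.02,-0.26,0,0,0,0],[0.05,0.02,-0.26,0,0,0,0],[0.05,0.02,-0.26,0,0,0,0]]

```text
time_s: 8.85
eef_pos: [0.5276, -0.2159, 0.2201]
eef_rot: [1.0, 0.01, -0.0, -0.001]
force: [-0.8, 0.1, 1.3]
opening: 0.0501
finger_force: 0.0
```

Run:
```python
from h import *
s,p=wcam(); print(s["eef_pos"].round(3),yaw(s),s["force"].round(2))
for o in fintop(p): print(*o)
```

```text
[ 0.528 -0.216  0.22 ] 0.02 [-0.76  0.12  1.33]
[0, 115, 28, 69] ctr 554 62 size 65 24 yaw -0.223
[305, 127, 23, 66] ctr 551 -212 size 60 20 yaw 0.025
[422, 151, 30, 65] ctr 531 -324 size 61 25 yaw 0.055
[190, 253, 24, 62] ctr 423 -98 size 70 22 yaw -0.115
[426, 253, 23, 62] ctr 428 -337 size 70 21 yaw 0.155
[300, 299, 25, 30] ctr 392 -210 size 36 20 yaw -0.152
[202, 325, 391, 21] ctr 367 -301 size 415 25 yaw -1.55
```

Request:
arm_command:
  motion:
    - [[0.05,0.02,0.005,-0.03,0,0,0],[0.05,0.023,0.005,-0.06,0,0,0.005],[0.05,0.023,0.005,-0.1,0,0,0.005],[0.05,0.023,0.005,-0.14,0,0,0.005],[0.05,0.023,0.005,-0.165,0,0,0.005],[0.05,0.023,0.005,-0.175,0,0,0.005],[0.05,0.023,0.005,-0.175,0,0,0.005],[0.01,0.023,0.005,-0.175,0,0,0.005],[0.01,0.023,0.005,-0.175,0,0,0.005],[0.01,0.023,0.005,-0.175,0,0,0.005]]
  force: 25

```text
time_s: 9.73
eef_pos: [0.5518, -0.2114, 0.0467]
eef_rot: [1.0, 0.013, 0.001, 0.0]
force: [-0.3, 0.3, -0.8]
opening: 0.0372
finger_force: 0.0
```

Request:
arm_command:
  motion:
    - [[0.01,0,0,0,0,0,0],[0.01,0,0,0,0,0,0],[0.01,0,0,0.02,0,0,0],[0.01,0,0,0.05,0,0,0],[0.01,0,0,0.09,0,0,0],[0.01,0,0,0.13,0,0,0],[0.01,0,0,0.17,0,0,0],[0.01,0,0,0.175,0,0,0],[0.01,0,0,0.175,0,0,0],[0.01,0,0,0.175,0,0,0]]

```text
time_s: 10.57
eef_pos: [0.5505, -0.2116, 0.2199]
eef_rot: [1.0, 0.012, -0.0, -0.0]
force: [0.2, 0.5, -2.7]
opening: 0.0204
finger_force: 24.9
```

Also empty. To the far-middle slot at (0.510,0.363).

Request:
arm_command:
  motion:
    - [[0.01,0,0.04,0,0,0,0],[0.01,0,0.08,0,0,0,0],[0.01,-0.01,0.12,0,0,0,0],[0.01,-0.02,0.16,0,0,0,0],[0.01,-0.03,0.2,0,0,0,0],[0.01,-0.04,0.24,0,0,0,0],[0.01,-0.041,0.28,0,0,0,0],[0.01,-0.041,0.32,0,0,0,0],[0.01,-0.041,0.36,0,0,0,0],[0.01,-0.041,0.4,0,0,0,0]]

```text
time_s: 11.4
eef_pos: [0.5076, 0.1898, 0.2171]
eef_rot: [1.0, 0.012, -0.003, 0.001]
force: [0.8, 0.1, -1.8]
opening: 0.0196
finger_force: 24.9
```

Request:
arm_command:
  motion:
    - [[0.01,0,0.04,0,0,0,0],[0.01,0,0.08,0,0,0,0],[0.01,0,0.12,0,0,0,0],[0.01,0,0.16,-0.01,0,0,0],[0.01,0,0.175,-0.04,0,0,0],[0.01,0,0.175,-0.08,0,0,0],[0.01,0,0.175,-0.12,0,0,0],[0.01,0,0.175,-0.15,0,0,0],[0.01,0,0.175,-0.1625,0,0,0],[0.01,0,0.175,-0.1675,0,0,0]]

```text
time_s: 12.23
eef_pos: [0.5067, 0.3608, 0.0509]
eef_rot: [1.0, 0.013, -0.004, 0.003]
force: [-13.6, -13.2, 32.9]
opening: 0.0197
finger_force: 25.0
```

Request:
arm_command:
  motion:
    - [[0.01,0,0,0,0,0,0],[0.05,0,0,0,0,0,0],[0.05,0,0,0,0,0,0],[0.05,0,0,0,0,0,0],[0.05,0,0,0.02,0,0,0],[0.05,0,0,0.06,0,0,0],[0.05,0,0,0.1,0,0,0],[0.05,0,0,0.14,0,0,0],[0.05,0,-0.03,0.1675,0,0,0],[0.05,0,-0.07,0.1675,0,0,0]]

```text
time_s: 13.07
eef_pos: [0.5132, 0.2963, 0.2287]
eef_rot: [1.0, 0.014, 0.006, -0.003]
force: [2.1, -0.8, 1.0]
opening: 0.0499
finger_force: 0.0
```

Run:
```python
from h import *
p=eyes.read_camera("top")
for o in fins(p,lo=(5,80,120),hi=(25,255,255),amin=25): print(*o)
```

```text
[474. 125.] 44 [ 0.775 -0.56 ] -0.147
[485. 130.] 89 [ 0.759 -0.594] -0.023
[254. 140.] 25 [0.745 0.124] -1.269
[271. 201.] 120 [0.557 0.075] -0.18
[402. 206.] 126 [ 0.529 -0.324] 0.05
[177. 216.] 71 [0.519 0.362] 0.034
[405. 245.] 128 [ 0.412 -0.329] -0.246
[366. 247.] 125 [ 0.406 -0.21 ] -0.162
[328. 264.] 126 [ 0.358 -0.092] -1.517
```

Request:
arm_command:
  motion:
    - [[0.05,0,-0.04,0,0,0,0],[0.05,0,-0.08,0,0,0,0],[0.05,0,-0.12,0,0,0,0],[0.05,0,-0.16,0,0,0,0],[0.05,0,-0.2,0,0,0,0],[0.05,0,-0.24,0,0,0,0],[0.05,0,-0.28,0,0,0,0],[0.05,0,-0.32,0,0,0,0],[0.05,0,-0.36,0,0,0,0],[0.05,0,-0.4,0,0,0,0]]

```text
time_s: 13.95
eef_pos: [0.5092, -0.1085, 0.2199]
eef_rot: [1.0, 0.012, -0.0, -0.0]
force: [1.3, 0.8, 0.4]
opening: 0.0501
finger_force: 0.0
```

Request:
arm_command:
  motion:
    - [[0.05,0,-0.04,0,0,0,0],[0.05,0,-0.08,0,0,0,0.02],[0.05,0,-0.12,0,0,0,0.02],[0.05,0,-0.16,0,0,0,0.02],[0.05,0,-0.2,0,0,0,0.02],[0.05,0,-0.22,0,0,0,0.02],[0.05,0,-0.22,0,0,0,0.02],[0.05,0,-0.22,0,0,0,0.02],[0.05,0,-0.22,0,0,0,0.02],[0.05,0,-0.22,0,0,0,0.02]]

```text
time_s: 14.78
eef_pos: [0.51, -0.3252, 0.2201]
eef_rot: [1.0, 0.023, -0.0, -0.0]
force: [-0.0, 0.7, 0.5]
opening: 0.05
finger_force: 0.0
```

Run:
```python
from h import *
s,p=wcam(); print(s["eef_pos"].round(3),yaw(s),s["force"].round(2))
for o in fintop(p): print(*o)
p=eyes.read_camera("top"); save(p,"t2",(120,150,440,300),2.5)
```

```text
[ 0.51  -0.325  0.22 ] 0.046 [-0.04  0.73  0.49]
[313, 131, 23, 66] ctr 530 -328 size 60 20 yaw 0.058
[190, 247, 34, 68] ctr 407 -213 size 80 26 yaw -0.279
[316, 246, 25, 23] ctr 436 -339 size 25 22 yaw -0.221
[426, 253, 24, 62] ctr 413 -449 size 70 22 yaw 0.181
[202, 325, 391, 21] ctr 352 -415 size 415 25 yaw -1.524
```

View pics/t2.png

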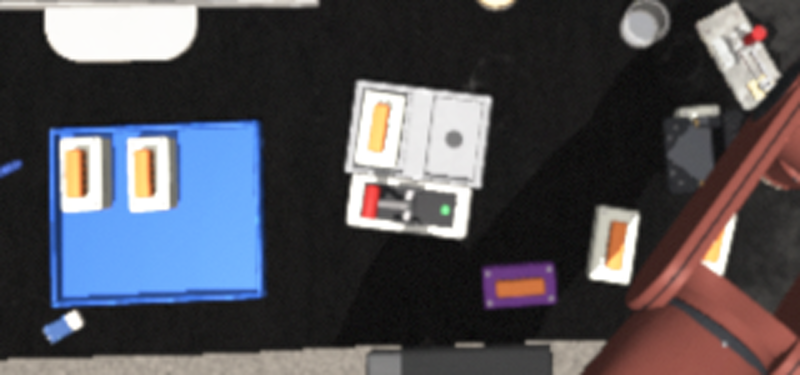

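Both placed cartridges stand upright in the far row (crop (83,173), (150,173)). Next spare is at (0.530,-0.328).

Request:
arm_command:
  motion:
    - [[0.05,0.02,-0.002,-0.03,0,0,0.01],[0.05,0.02,-0.002,-0.06,0,0,0.013],[0.05,0.02,-0.002,-0.1,0,0,0.013],[0.05,0.02,-0.002,-0.14,0,0,0.013],[0.05,0.02,-0.002,-0.165,0,0,0.013],[0.05,0.02,-0.002,-0.174,0,0,0.013],[0.05,0.02,-0.002,-0.174,0,0,0.013],[0.01,0.02,-0.002,-0.174,0,0,0.013],[0.01,0.02,-0.002,-0.174,0,0,0.013],[0.01,0.02,-0.002,-0.174,0,0,0.013]]
  force: 25

```text
time_s: 15.72
eef_pos: [0.531, -0.3291, 0.0482]
eef_rot: [1.0, 0.029, 0.001, 0.001]
force: [-0.1, 1.4, 1.1]
opening: 0.0375
finger_force: 0.0
```

Request:
arm_command:
  motion:
    - [[0.01,0,0,0,0,0,0],[0.01,0,0,0,0,0,0],[0.01,0,0,0.02,0,0,0],[0.01,0,0,0.05,0,0,0],[0.01,0,0,0.09,0,0,0],[0.01,0,0,0.13,0,0,0],[0.01,0,0,0.17,0,0,0],[0.01,0,0,0.174,0,0,0],[0.01,0,0,0.174,0,0,0],[0.01,0,0,0.174,0,0,0]]

```text
time_s: 16.55
eef_pos: [0.5296, -0.3285, 0.2202]
eef_rot: [1.0, 0.029, -0.0, -0.0]
force: [-0.4, 0.2, -2.7]
opening: 0.0197
finger_force: 24.9
```

Empty again. To the far-right slot at (0.512,0.283).

Request:
arm_command:
  motion:
    - [[0.01,0,0.04,0,0,0,0],[0.01,0,0.08,0,0,0,-0.02],[0.01,-0.01,0.12,0,0,0,-0.038],[0.01,-0.018,0.16,0,0,0,-0.038],[0.01,-0.018,0.2,0,0,0,-0.038],[0.01,-0.018,0.24,0,0,0,-0.038],[0.01,-0.018,0.28,0,0,0,-0.038],[0.01,-0.018,0.32,0,0,0,-0.038],[0.01,-0.018,0.36,0,0,0,-0.038],[0.01,-0.018,0.4,0,0,0,-0.038]]

```text
time_s: 17.38
eef_pos: [0.5097, 0.0731, 0.2174]
eef_rot: [1.0, 0.01, -0.003, -0.0]
force: [0.9, 0.3, -1.8]
opening: 0.0198
finger_force: 24.9
```

Request:
arm_command:
  motion:
    - [[0.01,0,0.04,0,0,0,0],[0.01,0,0.08,0,0,0,0],[0.01,0,0.12,0,0,0,0],[0.01,0,0.16,0,0,0,0],[0.01,0,0.2,-0.01,0,0,0],[0.01,0,0.212,-0.04,0,0,0],[0.01,0,0.212,-0.08,0,0,0],[0.01,0,0.212,-0.12,0,0,0],[0.01,0,0.212,-0.145,0,0,0],[0.01,0,0.212,-0.155,0,0,0]]

```text
time_s: 18.22
eef_pos: [0.5059, 0.2804, 0.0584]
eef_rot: [1.0, 0.01, -0.007, 0.003]
force: [-13.4, -8.4, 32.6]
opening: 0.0196
finger_force: 25.0
```

Request:
arm_command:
  motion:
    - [[0.01,0,0,-0.005,0,0,0],[0.01,0,0,-0.011,0,0,0],[0.01,0,0,-0.011,0,0,0],[0.05,0,0,-0.011,0,0,0],[0.05,0,0,-0.011,0,0,0],[0.05,0,0,-0.011,0,0,0],[0.05,0,0,0.02,0,0,0],[0.05,0,0,0.06,0,0,0],[0.05,0,0,0.1,0,0,0],[0.05,0,0,0.14,0,0,0]]

```text
time_s: 19.05
eef_pos: [0.5111, 0.283, 0.2061]
eef_rot: [1.0, 0.01, -0.001, 0.0]
force: [1.9, 0.3, -0.7]
opening: 0.0491
finger_force: 0.0
```

Run:
```python
from h import *
s,p=wcam(); print(s["eef_pos"].round(4),yaw(s),s["force"].round(2))
for o in fintop(p,.075): print(*o)
p=eyes.read_camera("top")
for o in fins(p,lo=(5,80,120),hi=(25,255,255),amin=25): print(*o)
```

```text
[0.5111 0.283  0.2061] 0.02 [ 1.9   0.26 -0.68]
[536, 107, 62, 74] ctr 556 76 size 61 36 yaw -0.17
[118, 151, 41, 72] ctr 510 441 size 64 30 yaw 0.019
[217, 156, 30, 69] ctr 509 360 size 61 24 yaw 0.026
[310, 157, 23, 69] ctr 509 281 size 62 20 yaw 0.012
[193, 253, 22, 62] ctr 417 391 size 66 19 yaw -0.088
[424, 253, 23, 62] ctr 421 171 size 65 20 yaw 0.154
[200, 325, 390, 21] ctr 365 205 size 389 23 yaw -1.551
[474. 125.] 44 [ 0.775 -0.56 ] -0.147
[485. 130.] 90 [ 0.758 -0.594] -0.032
[254. 140.] 25 [0.745 0.124] -1.269
[271. 201.] 119 [0.557 0.075] -0.172
[405. 245.] 127 [ 0.412 -0.329] -0.244
[366. 247.] 125 [ 0.406 -0.21 ] -0.162
[328. 264.] 125 [ 0.358 -0.092] -1.522
```

Three in the tray. Next spare is at (0.406,-0.210).

Request:
arm_command:
  motion:
    - [[0.05,-0.01,-0.04,0.013,0,0,0],[0.05,-0.02,-0.08,0.013,0,0,0],[0.05,-0.03,-0.12,0.013,0,0,-0.05],[0.05,-0.04,-0.16,0.013,0,0,-0.1],[0.05,-0.05,-0.2,0.013,0,0,-0.15],[0.05,-0.06,-0.24,0.013,0,0,-0.18],[0.05,-0.07,-0.28,0.013,0,0,-0.18],[0.05,-0.08,-0.32,0.013,0,0,-0.18],[0.05,-0.09,-0.36,0.013,0,0,-0.18],[0.05,-0.1,-0.4,0.013,0,0,-0.18]]

```text
time_s: 19.98
eef_pos: [0.4108, -0.1182, 0.2179]
eef_rot: [0.997, -0.08, -0.0, -0.0]
force: [1.8, -0.9, 0.7]
opening: 0.0499
finger_force: 0.0
```

Request:
arm_command:
  motion:
    - [[0.05,-0.01,-0.03,0,0,0,0],[0.05,-0.02,-0.06,0,0,0,0],[0.05,-0.025,-0.09,0,0,0,0],[0.05,-0.025,-0.095,0,0,0,0],[0.05,-0.025,-0.095,0,0,0,0],[0.05,-0.025,-0.095,0,0,0,0],[0.05,-0.025,-0.095,0,0,0,0],[0.05,-0.025,-0.095,0,0,0,0],[0.05,-0.025,-0.095,0,0,0,0],[0.05,-0.025,-0.095,0,0,0,0]]

```text
time_s: 20.82
eef_pos: [0.3872, -0.2109, 0.2185]
eef_rot: [0.997, -0.079, 0.0, -0.0]
force: [-0.5, 0.4, 0.0]
opening: 0.0503
finger_force: 0.0
```

Run:
```python
from h import *
s,p=wcam(); print(s["eef_pos"].round(4),yaw(s),s["force"].round(2))
for o in fintop(p): print(*o)
```

```text
[ 0.3872 -0.2109  0.2185] -0.159 [-0.46  0.39  0.  ]
[427, 106, 40, 68] ctr 411 -329 size 59 26 yaw -0.269
[308, 133, 23, 66] ctr 405 -213 size 60 20 yaw -0.186
[175, 214, 66, 28] ctr 360 -98 size 65 24 yaw -1.525
[190, 253, 24, 62] ctr 306 -78 size 70 22 yaw -0.292
[426, 253, 24, 62] ctr 268 -313 size 70 22 yaw -0.025
[202, 325, 391, 21] ctr 216 -267 size 413 24 yaw 1.413
```

Request:
arm_command:
  motion:
    - [[0.05,0.018,-0.002,-0.03,0,0,-0.02],[0.05,0.018,-0.002,-0.06,0,0,-0.027],[0.05,0.018,-0.002,-0.1,0,0,-0.027],[0.05,0.018,-0.002,-0.14,0,0,-0.027],[0.05,0.018,-0.002,-0.163,0,0,-0.027],[0.05,0.018,-0.002,-0.171,0,0,-0.027],[0.05,0.018,-0.002,-0.171,0,0,-0.027],[0.01,0.018,-0.002,-0.171,0,0,-0.027],[0.01,0.018,-0.002,-0.171,0,0,-0.027],[0.01,0.018,-0.002,-0.171,0,0,-0.027]]
  force: 35

```text
time_s: 21.7
eef_pos: [0.4065, -0.215, 0.0498]
eef_rot: [0.996, -0.093, 0.002, 0.001]
force: [0.2, 0.2, -0.2]
opening: 0.0371
finger_force: 0.0
```

Request:
arm_command:
  motion:
    - [[0.01,0,0,0,0,0,0],[0.01,0,0,0,0,0,0],[0.01,0,0,0.02,0,0,0],[0.01,0,0,0.05,0,0,0],[0.01,0,0,0.09,0,0,0],[0.01,0,0,0.13,0,0,0],[0.01,0,0,0.165,0,0,0],[0.01,0,0,0.171,0,0,0],[0.01,0,0,0.171,0,0,0],[0.01,0,0,0.171,0,0,0]]

```text
time_s: 22.53
eef_pos: [0.404, -0.2131, 0.2168]
eef_rot: [0.996, -0.093, -0.001, -0.001]
force: [-0.6, 1.2, -6.7]
opening: 0.0199
finger_force: 35.0
```

Run:
```python
from h import *
s,p=wcam(); print(s["eef_pos"].round(4),yaw(s),s["force"].round(2))
p=eyes.read_camera("top")
for o in fins(p,lo=(5,80,120),hi=(25,255,255),amin=25): print(*o)
```

```text
[ 0.404  -0.2131  0.2168] -0.187 [-0.57  1.2  -6.71]
[474. 125.] 42 [ 0.774 -0.56 ] -0.154
[485. 130.] 89 [ 0.759 -0.594] -0.023
[254. 140.] 26 [0.745 0.124] -1.304
[271. 201.] 119 [0.557 0.075] -0.172
[150. 219.] 148 [0.511 0.444] 0.059
[177. 219.] 145 [0.509 0.361] 0.015
[204. 218.] 138 [0.51  0.281] 0.02
[407. 238.] 29 [ 0.432 -0.336] 0.691
[328. 264.] 116 [ 0.358 -0.092] -1.541
```

-6.7 N: this is the full one. Moving to just short of the right bay for a close look.

Request:
arm_command:
  motion:
    - [[0.01,0.0,0.03,0,0,0,0.02],[0.01,0.01,0.07,0,0,0,0.037],[0.01,0.02,0.11,0,0,0,0.037],[0.01,0.03,0.15,0,0,0,0.037],[0.01,0.05,0.18,0,0,0,0.037],[0.01,0.06,0.2,0,0,0,0.037],[0.01,0.06,0.208,0,0,0,0.037],[0.01,0.06,0.208,0,0,0,0.037],[0.01,0.06,0.208,0,0,0,0.037],[0.01,0.06,0.208,0,0,0,0.037]]

```text
time_s: 23.47
eef_pos: [0.4638, -0.0067, 0.2172]
eef_rot: [0.997, -0.075, -0.001, 0.0]
force: [-0.5, 0.4, -5.8]
opening: 0.0194
finger_force: 35.0
```

Run:
```python
from h import *
s,p=wcam(); print(s["eef_pos"].round(4),yaw(s),s["force"].round(2)); save(p,"w2")
for o in fintop(p,.078): print(*o)
for n in ("bay_right","bay_left"):
  for d in models.mark_of(n,p): print(n,d["conf"],d["xy"],toworld(p,d["xy"],.008).round(4))
print("pred bay px",proj(p,[.5417,-.0155,.008]))
```

```text
[ 0.4638 -0.0067  0.2172] -0.151 [-0.47  0.36 -5.84]
[196, 60, 33, 73] ctr 555 70 size 58 25 yaw -0.171
[0, 150, 41, 69] ctr 505 259 size 66 35 yaw -0.394
[298, 187, 43, 82] ctr 425 0 size 80 39 yaw -0.135
[256, 253, 14, 62] ctr 377 63 size 67 12 yaw -0.215
[370, 253, 14, 62] ctr 360 -48 size 67 12 yaw -0.087
[300, 299, 40, 13] ctr 346 11 size 39 14 yaw 1.42
[131, 325, 390, 21] ctr 310 10 size 400 24 yaw 1.42
bay_right 0.61 [315.5, 96.4] [ 0.5439 -0.015   0.008 ]
bay_right 0.27 [54.1, 174.0] [0.5065 0.2809 0.008 ]
pred bay px [316.31002174  98.52209475]
```

View pics/w2.png

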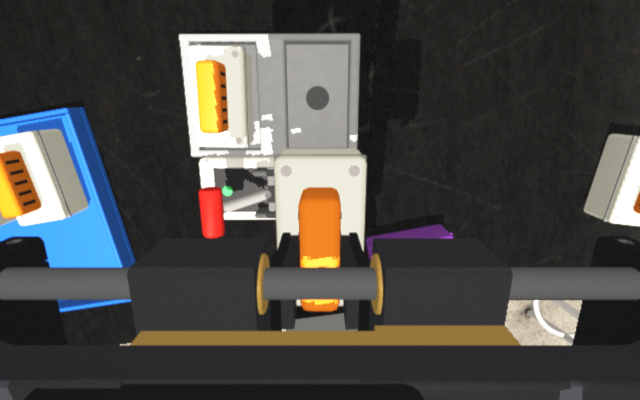

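The bay dot at pixel (317,97) agrees with (0.543,-0.016), and the held cartridge is square in the grip. Move over the bay and lower part way.

Request:
arm_command:
  motion:
    - [[0.01,0.03,-0.004,0,0,0,0],[0.01,0.06,-0.009,0,0,0,0],[0.01,0.075,-0.011,0,0,0,0],[0.01,0.078,-0.0115,-0.02,0,0,0],[0.01,0.078,-0.0115,-0.05,0,0,0],[0.01,0.078,-0.0115,-0.08,0,0,0],[0.01,0.078,-0.0115,-0.11,0,0,0],[0.01,0.078,-0.0115,-0.13,0,0,0],[0.01,0.078,-0.0115,-0.133,0,0,0],[0.01,0.078,-0.0115,-0.133,0,0,0]]

```text
time_s: 24.45
eef_pos: [0.5414, -0.0178, 0.084]
eef_rot: [0.997, -0.076, -0.002, -0.0]
force: [0.3, 0.8, -5.3]
opening: 0.0195
finger_force: 35.0
```

Request:
arm_command:
  motion:
    - [[0.01,0,0,0,0,0,0],[0.01,0,0,0,0,0,0],[0.01,0,0,0,0,0,0],[0.01,0,0,0,0,0,0],[0.01,0,0,0,0,0,0],[0.01,0,0,0,0,0,0],[0.01,0,0,0,0,0,0],[0.01,0,0,0,0,0,0],[0.01,0,0,0,0,0,0],[0.01,0,0,0,0,0,0]]

```text
time_s: 25.28
eef_pos: [0.5428, -0.0172, 0.0855]
eef_rot: [0.997, -0.075, -0.0, -0.0]
force: [0.3, -0.4, -5.4]
opening: 0.0196
finger_force: 35.0
```

Run:
```python
from h import *
s,p=wcam(); print(s["eef_pos"].round(4),yaw(s),s["force"].round(2)); save(p,"w3")
```

```text
[ 0.5428 -0.0172  0.0855] -0.15 [ 0.26 -0.42 -5.44]
```

View pics/w3.png

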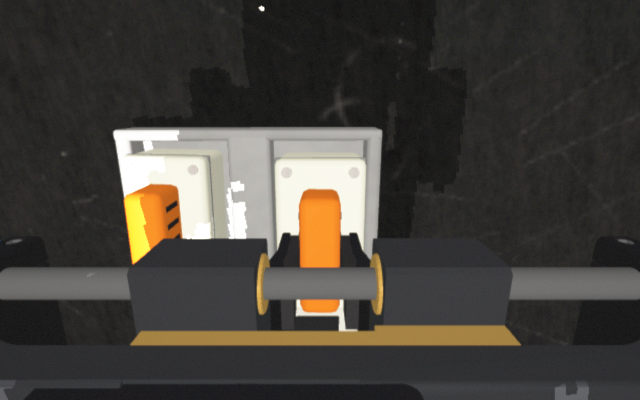

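The cartridge is over the right bay (box at pixels 275–366, bay 272–366). Lowering slowly.

Request:
arm_command:
  motion:
    - [[0.01,0,0,-0.006,0,0,0],[0.01,0,0,-0.012,0,0,0],[0.01,0,0,-0.018,0,0,0],[0.01,0,0,-0.022,0,0,0],[0.01,0,0,-0.026,0,0,0],[0.01,0,0,-0.028,0,0,0],[0.01,0,0,-0.029,0,0,0],[0.01,0,0,-0.029,0,0,0],[0.01,0,0,-0.029,0,0,0],[0.01,0,0,-0.029,0,0,0]]

```text
time_s: 26.17
eef_pos: [0.546, -0.018, 0.0636]
eef_rot: [0.997, -0.075, 0.003, 0.001]
force: [-17.1, 2.2, 42.9]
opening: 0.0198
finger_force: 35.0
```

It met resistance about 7 mm high, so I'll look before doing anything else.

Run:
```python
from h import *
s,p=wcam(); print(s["eef_pos"].round(4),s["eef_rot"].round(3),s["force"].round(2))
q=eyes.read_camera("side")
a=cv2.resize(p["color"][100:260,80:420],None,fx=1.6,fy=1.6); b=cv2.resize(q["color"][195:265,260:390],None,fx=4.18,fy=4.18)
cv2.imwrite("pics/c4.png",np.vstack([a,cv2.resize(b,(a.shape[1],300))])[:,:,::-1])
```

```text
[ 0.546  -0.018   0.0636] [ 0.997 -0.075  0.003  0.001] [-17.13   2.2   42.95]
```

View pics/c4.png

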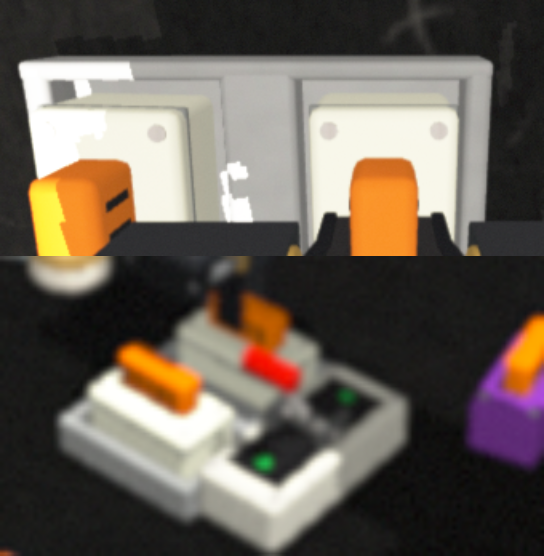

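Run:
```python
from h import *
s,p=wcam()
c=np.array([.543,-.0165]); ex=np.array([np.cos(.15),-np.sin(.15)]); ey=np.array([np.sin(.15),np.cos(.15)])
def L(uv,z): d=toworld(p,uv,z)[:2]-c; return (1000*d@np.array([ex,ey]).T).round(1)
q=lambda x,y:(80+x/1.6,100+y/1.6)
print("far wall outer top",L(q(380,58),.026),"inner top",L(q(380,78),.026))
print("wall left inner/right inner",L(q(300,110),.026),L(q(466,110),.026))
print("box top front",L(q(385,107),.058),"box left,right top",L(q(309,130),.058),L(q(459,130),.058))
print("box bottom front",L(q(385,95),.016))
print("TCP",(1000*(s["eef_pos"][:2]-c)@np.array([ex,ey]).T).round(1))
```

```text
far wall outer top [58.3 -0.1] inner top [51.2 -0.1]
wall left inner/right inner [39.4 29.3] [ 39.5 -31.7]
box top front [46.  -1.8] box left,right top [38.7 21.8] [ 38.7 -24.9]
box bottom front [43.5 -2. ]
TCP [ 3.2 -1.1]
```

Request:
arm_command:
  motion:
    - [[0.01,0,0,0.01,0,0,0],[0.01,0,0,0.02,0,0,0],[0.01,0,0,0.028,0,0,0],[0.01,0,0,0.028,0,0,0],[0.01,0,0,0.028,0,0,0],[0.01,0,0,0.028,0,0,0],[0.01,0,0,0.028,0,0,0],[0.01,0,0,0.028,0,0,0],[0.01,0,0,0.028,0,0,0],[0.01,0,0,0.028,0,0,0]]

```text
time_s: 27.15
eef_pos: [0.5427, -0.0172, 0.0841]
eef_rot: [0.997, -0.075, -0.0, -0.0]
force: [0.3, -0.2, -5.7]
opening: 0.0195
finger_force: 35.0
```

Run:
```python
from h import *
s,p=wcam(); print(s["eef_pos"].round(4),s["force"].round(2))
cv2.imwrite("pics/c5.png",cv2.resize(p["color"][120:280,100:400],None,fx=2.6,fy=2.6)[:,:,::-1])
```

```text
[ 0.5427 -0.0172  0.0841] [ 0.31 -0.22 -5.73]
```

View pics/c5.png

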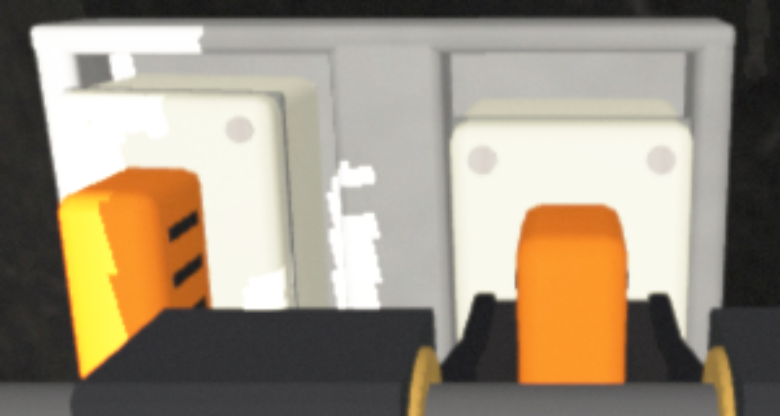

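The box is well centred in the bay. It has sagged about 8 mm in the grip, so that contact was the bay floor. Lowering to just touching and releasing.

Request:
arm_command:
  motion:
    - [[0.01,0,0,-0.008,0,0,0],[0.01,0,0,-0.014,0,0,0],[0.01,0,0,-0.018,0,0,0],[0.01,0,0,-0.02,0,0,0],[0.01,0,0,-0.021,0,0,0],[0.01,0,0,-0.021,0,0,0],[0.01,0,0,-0.021,0,0,0],[0.01,0,0,-0.021,0,0,0],[0.01,0,0,-0.021,0,0,0],[0.01,0,0,-0.021,0,0,0]]

```text
time_s: 28.03
eef_pos: [0.5428, -0.0172, 0.0638]
eef_rot: [0.997, -0.075, -0.0, -0.0]
force: [-5.3, 1.1, 3.5]
opening: 0.0199
finger_force: 35.0
```

Request:
arm_command:
  motion:
    - [[0.01,0,0,-0.001,0,0,0],[0.05,0,0,-0.001,0,0,0],[0.05,0,0,-0.001,0,0,0],[0.05,0,0,-0.001,0,0,0],[0.05,0,0,-0.001,0,0,0],[0.05,0,0,0.02,0,0,0],[0.05,-0.02,0,0.06,0,0,0],[0.05,-0.05,0.02,0.1,0,0,0],[0.05,-0.09,0.03,0.14,0,0,0],[0.05,-0.12,0.04,0.155,0,0,0]]

```text
time_s: 28.87
eef_pos: [0.4411, 0.0169, 0.208]
eef_rot: [0.997, -0.075, 0.002, 0.0]
force: [-0.2, -1.2, 0.8]
opening: 0.0498
finger_force: 0.0
```

Request:
arm_command:
  motion:
    - [[0.0,0,0,0,0,0,0],[0.0,0,0,0,0,0,0],[0.0,0,0,0,0,0,0],[0.0,0,0,0,0,0,0],[0.0,0,0,0,0,0,0],[0.0,0,0,0,0,0,0],[0.0,0,0,0,0,0,0],[0.0,0,0,0,0,0,0],[0.0,0,0,0,0,0,0],[0.0,0,0,0,0,0,0]]

```text
time_s: 29.7
eef_pos: [0.4407, 0.0169, 0.2053]
eef_rot: [0.997, -0.075, -0.0, -0.0]
force: [-0.6, -0.0, -0.9]
opening: 0.0011
finger_force: 0.0
```

Run:
```python
from h import *
s,p=wcam(); print(s["eef_pos"].round(4),yaw(s),s["force"].round(2)); save(p,"w6",(120,20,460,300),2)
for o in fintop(p,.078): print(*o)
for n,z in (("lever_hinge",.05),("lever_knob",.115)):
  for d in models.mark_of(n,p): print(n,d["conf"],d["xy"],toworld(p,d["xy"],z).round(4))
```

```text
[0.4407 0.0169 0.2053] -0.15 [-0.56 -0.02 -0.88]
[213, 22, 33, 81] ctr 554 71 size 59 24 yaw -0.172
[329, 26, 27, 80] ctr 538 -16 size 58 20 yaw -0.158
[0, 123, 47, 72] ctr 507 267 size 59 39 yaw 0.014
[443, 235, 37, 30] ctr 369 -105 size 39 21 yaw 0.606
[296, 253, 8, 62] ctr 355 49 size 64 7 yaw -0.163
[336, 253, 8, 62] ctr 349 12 size 64 7 yaw -0.138
[86, 325, 391, 21] ctr 303 76 size 385 23 yaw 1.421
lever_hinge 0.82 [285.4, 167.4] [0.4614 0.0457 0.05  ]
lever_knob 0.63 [232.2, 180.7] [0.4678 0.0788 0.115 ]
```

View pics/w6.png

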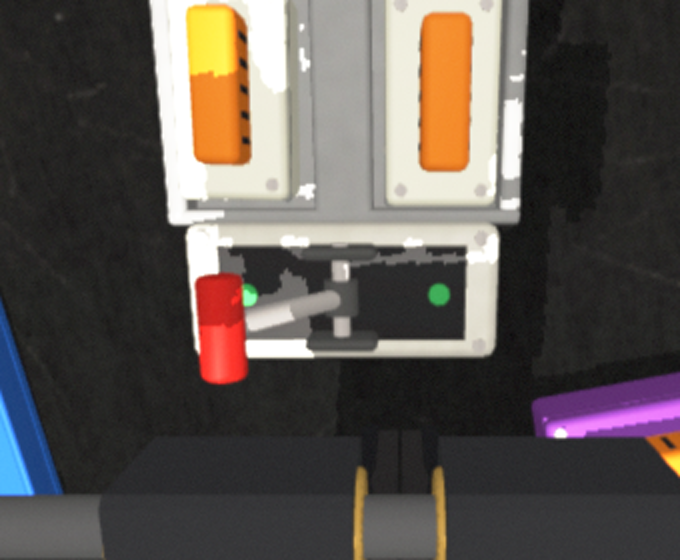

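The full cartridge sits flat in the right bay (crop (445,90)). The lever still leans left, with its knob at crop (220,328), about (0.466,0.078). I'll pinch the knob lightly and guide it along its arc.

Request:
arm_command:
  motion:
    - [[0.045,0.005,0.03,0,0,0,0],[0.045,0.017,0.062,0,0,0,0],[0.045,0.017,0.062,0,0,0,0],[0.045,0.017,0.062,0,0,0,0],[0.045,0.017,0.062,-0.02,0,0,0],[0.045,0.017,0.062,-0.05,0,0,0],[0.045,0.017,0.062,-0.08,0,0,0],[0.045,0.017,0.062,-0.096,0,0,0],[0.045,0.017,0.062,-0.096,0,0,0],[0.045,0.017,0.062,-0.096,0,0,0]]
  force: 5

```text
time_s: 30.68
eef_pos: [0.4568, 0.0782, 0.1091]
eef_rot: [0.997, -0.075, -0.001, 0.0]
force: [-0.2, -0.0, 0.6]
opening: 0.0446
finger_force: 0.0
```

Request:
arm_command:
  motion:
    - [[0.01,0,0,0,0,0,0],[0.01,0,0,0,0,0,0],[0.01,0,0,0,0,0,0],[0.01,0,0,0,0,0,0],[0.01,0,0,0,0,0,0],[0.01,0,0,0,0,0,0],[0.01,0,0,0,0,0,0],[0.01,0,0,0,0,0,0],[0.01,0,0,0,0,0,0],[0.01,0,0,0,0,0,0]]
  force: 5

```text
time_s: 31.52
eef_pos: [0.4587, 0.0797, 0.1107]
eef_rot: [0.997, -0.075, 0.001, -0.001]
force: [0.9, 6.0, 5.8]
opening: 0.0178
finger_force: 5.0
```

Run:
```python
from h import *
s,p=wcam(); print(s["eef_pos"].round(4),yaw(s),s["force"].round(2),s["opening"])
a=cv2.resize(p["color"][40:280,160:460],None,fx=1.6,fy=1.6); q=eyes.read_camera("side")
b=cv2.resize(q["color"][165:265,270:395],(480,384)); cv2.imwrite("pics/c7.png",np.hstack([a[:384,:320],b])[:,:,::-1])
```

```text
[0.4587 0.0797 0.1107] -0.15 [0.87 6.   5.77] 0.017785342984074422
```

View pics/c7.png

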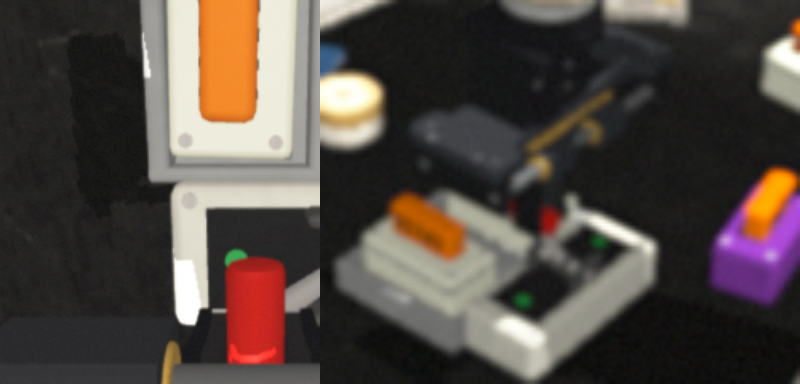

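The knob is gripped (opening 17.8 mm, red bar between the pads at crop (255,310)). Arc to centre and hold for over 2 s.

Request:
arm_command:
  motion:
    - [[0.01,-0.001,-0.006,0.003,0,0,0],[0.01,-0.002,-0.012,0.0055,0,0,0],[0.01,-0.003,-0.019,0.0078,0,0,0],[0.01,-0.004,-0.026,0.0093,0,0,0],[0.01,-0.005,-0.032,0.0101,0,0,0],[0.01,-0.0055,-0.037,0.0103,0,0,0],[0.01,-0.0055,-0.037,0.0103,0,0,0],[0.01,-0.0055,-0.037,0.0103,0,0,0],[0.01,-0.0055,-0.037,0.0103,0,0,0],[0.01,-0.0055,-0.037,0.0103,0,0,0]]

```text
time_s: 32.45
eef_pos: [0.452, 0.0414, 0.1198]
eef_rot: [0.997, -0.075, -0.0, 0.001]
force: [0.1, -2.0, 4.1]
opening: 0.0173
finger_force: 5.0
```

Run:
```python
from h import *
s,p=wcam(); print(s["eef_pos"].round(4),s["force"].round(2),s["opening"]); save(p,"w8",(160,60,480,300),2)
```

```text
[0.452  0.0414 0.1198] [ 0.13 -1.97  4.13] 0.017330977933569712
```

View pics/w8.png

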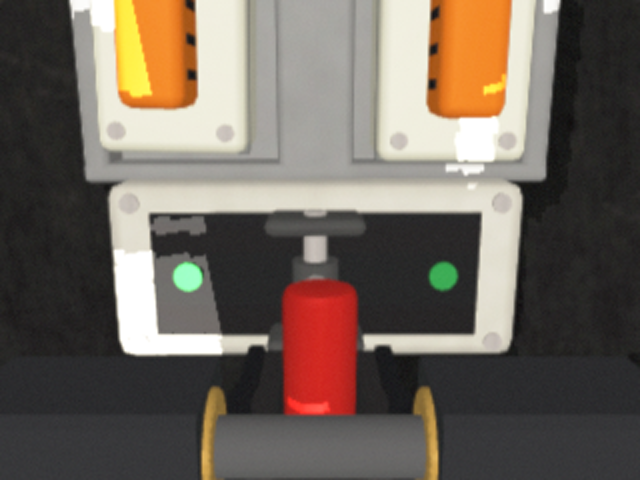

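The knob stands right over the hinge (crop 320 vs 315), so it is at centre off. Hold over 2 s, then throw it right.

Request:
arm_command:
  motion:
    - [[0.01,0,0,0,0,0,0],[0.01,0,0,0,0,0,0],[0.01,0,0,0,0,0,0],[0.01,0,0,0,0,0,0],[0.01,0,0,0,0,0,0],[0.01,0,0,0,0,0,0],[0.01,0,0,0,0,0,0],[0.01,0,0,0,0,0,0],[0.01,0,0,0,0,0,0],[0.01,0,0,0,0,0,0]]

```text
time_s: 33.33
eef_pos: [0.4521, 0.0419, 0.1198]
eef_rot: [0.997, -0.075, -0.0, -0.0]
force: [-0.3, -1.6, 1.1]
opening: 0.0177
finger_force: 5.0
```

Request:
arm_command:
  motion:
    - [[0.01,0,0,0,0,0,0],[0.01,0,0,0,0,0,0],[0.01,0,0,0,0,0,0],[0.01,0,0,0,0,0,0],[0.01,0,0,0,0,0,0],[0.01,0,0,0,0,0,0],[0.01,0,0,0,0,0,0],[0.01,0,0,0,0,0,0],[0.01,0,0,0,0,0,0],[0.01,0,0,0,0,0,0]]

```text
time_s: 34.17
eef_pos: [0.4521, 0.042, 0.1198]
eef_rot: [0.997, -0.075, -0.0, -0.0]
force: [0.1, -2.3, -0.1]
opening: 0.0176
finger_force: 5.0
```

Request:
arm_command:
  motion:
    - [[0.01,0,0,0,0,0,0],[0.01,0,0,0,0,0,0],[0.01,0,0,0,0,0,0],[0.01,0,0,0,0,0,0],[0.01,0,0,0,0,0,0],[0.01,0,0,0,0,0,0],[0.01,0,0,0,0,0,0],[0.01,0,0,0,0,0,0],[0.01,0,0,0,0,0,0],[0.01,0,0,0,0,0,0]]

```text
time_s: 35.0
eef_pos: [0.4521, 0.042, 0.1198]
eef_rot: [0.997, -0.075, -0.0, -0.0]
force: [-0.3, -1.7, -1.3]
opening: 0.0177
finger_force: 5.0
```

Request:
arm_command:
  motion:
    - [[0.01,-0.001,-0.007,-0.0003,0,0,0],[0.01,-0.002,-0.014,-0.0014,0,0,0],[0.01,-0.003,-0.021,-0.003,0,0,0],[0.01,-0.004,-0.028,-0.0055,0,0,0],[0.01,-0.005,-0.034,-0.0083,0,0,0],[0.01,-0.006,-0.039,-0.0111,0,0,0],[0.01,-0.006,-0.041,-0.0123,0,0,0],[0.01,-0.006,-0.041,-0.0123,0,0,0],[0.01,-0.006,-0.041,-0.0123,0,0,0],[0.01,-0.006,-0.041,-0.0123,0,0,0]]

```text
time_s: 35.83
eef_pos: [0.4462, 0.0008, 0.1074]
eef_rot: [0.997, -0.075, -0.0, 0.0]
force: [1.8, 2.0, 1.1]
opening: 0.0176
finger_force: 5.0
```

Request:
arm_command:
  motion:
    - [[0.045,0,0,0,0,0,0],[0.045,0,0,0,0,0,0],[0.045,0,0,0,0,0,0],[0.045,0,0,0,0,0,0],[0.045,0,0,0.02,0,0,0],[0.045,0,0,0.05,0,0,0],[0.045,0,0,0.08,0,0,0],[0.045,0,0,0.1,0,0,0],[0.045,0,0,0.1,0,0,0],[0.045,0,0,0.1,0,0,0]]

```text
time_s: 36.67
eef_pos: [0.4471, 0.0007, 0.2089]
eef_rot: [0.997, -0.075, 0.002, 0.0]
force: [-0.1, -0.6, -0.7]
opening: 0.045
finger_force: 0.0
```

Run:
```python
from h import *
s,p=wcam(); print(s["eef_pos"].round(4),s["force"].round(2),s["opening"])
for n,z in (("lever_hinge",.05),("lever_knob",.112)):
  for d in models.mark_of(n,p): print(n,d["conf"],d["xy"],toworld(p,d["xy"],z).round(4))
for o in fintop(p,.078): print(*o)
q=eyes.read_camera("top")
for n,z in (("lever_hinge",.05),("lever_knob",.112)):
  for d in models.mark_of(n,q): print(n,d["conf"],d["xy"],toworld(q,d["xy"],z).round(4))
for o in fins(q,lo=(5,80,120),hi=(25,255,255),amin=25): print(*o)
```

```text
[0.4471 0.0007 0.2089] [-0.07 -0.64 -0.69] 0.04495980020245079
lever_hinge 0.78 [270.1, 174.5] [0.4632 0.0454 0.05  ]
lever_knob 0.86 [317.4, 194.2] [0.453  0.0012 0.112 ]
[197, 36, 34, 78] ctr 554 71 size 59 24 yaw -0.172
[311, 40, 26, 78] ctr 538 -16 size 59 20 yaw -0.157
[0, 133, 36, 71] ctr 503 256 size 64 30 yaw -0.389
[395, 248, 44, 67] ctr 347 -85 size 76 29 yaw 0.321
[201, 253, 23, 62] ctr 373 115 size 66 19 yaw -0.297
[190, 325, 391, 21] ctr 292 -42 size 389 23 yaw 1.421
lever_hinge 0.79 [283.3, 233.9] [0.454 0.042 0.05 ]
lever_hinge 0.65 [400.8, 243.5] [ 0.4142 -0.3205  0.05  ]
[474. 125.] 44 [ 0.775 -0.56 ] -0.147
[485. 130.] 90 [ 0.758 -0.594] -0.032
[254. 140.] 26 [0.746 0.125] -1.375
[271. 201.] 121 [0.557 0.075] -0.169
[301. 206.] 125 [ 0.539 -0.014] -0.149
[150. 219.] 147 [0.512 0.444] 0.051
[177. 219.] 145 [0.509 0.361] 0.015
[204. 218.] 138 [0.51  0.281] 0.02
[405. 245.] 127 [ 0.412 -0.329] -0.244
[328. 264.] 126 [ 0.358 -0.092] -1.521
```

The lever rests at about +0.58 rad. Now the spent cartridge: hover and measure.

Request:
arm_command:
  motion:
    - [[0.05,0.03,0.02,0.01,0,0,0],[0.05,0.06,0.05,0.01,0,0,0],[0.05,0.08,0.07,0.01,0,0,0],[0.05,0.085,0.072,0.01,0,0,0],[0.05,0.085,0.072,0.01,0,0,0],[0.05,0.085,0.072,0.01,0,0,0],[0.05,0.085,0.072,0.01,0,0,0],[0.05,0.085,0.072,0.01,0,0,0],[0.05,0.085,0.072,0.01,0,0,0],[0.05,0.085,0.072,0.01,0,0,0]]

```text
time_s: 37.8
eef_pos: [0.5309, 0.0723, 0.2178]
eef_rot: [0.997, -0.075, 0.0, 0.0]
force: [0.3, -0.2, -0.5]
opening: 0.0505
finger_force: 0.0
```

Run:
```python
from h import *
s,p=wcam(); print(s["eef_pos"].round(4),yaw(s),s["force"].round(2))
for o in fintop(p,.078)[:4]: print(*o)
```

```text
[0.5309 0.0723 0.2178] -0.151 [ 0.32 -0.17 -0.54]
[302, 126, 23, 68] ctr 557 74 size 60 20 yaw -0.165
[399, 129, 31, 68] ctr 541 -13 size 60 24 yaw -0.151
[88, 206, 44, 39] ctr 526 271 size 35 33 yaw -1.529
[7, 217, 58, 51] ctr 517 347 size 52 41 yaw 0.042
```

Request:
arm_command:
  motion:
    - [[0.05,0.026,0.002,-0.03,0,0,-0.012],[0.05,0.026,0.002,-0.06,0,0,-0.012],[0.05,0.026,0.002,-0.1,0,0,-0.012],[0.05,0.026,0.002,-0.14,0,0,-0.012],[0.05,0.026,0.002,-0.155,0,0,-0.012],[0.05,0.026,0.002,-0.162,0,0,-0.012],[0.05,0.026,0.002,-0.162,0,0,-0.012],[0.01,0.026,0.002,-0.162,0,0,-0.012],[0.01,0.026,0.002,-0.162,0,0,-0.012],[0.01,0.026,0.002,-0.162,0,0,-0.012]]
  force: 30

```text
time_s: 38.68
eef_pos: [0.5591, 0.0749, 0.058]
eef_rot: [0.997, -0.081, 0.002, -0.0]
force: [-0.2, -0.1, 0.7]
opening: 0.0372
finger_force: 0.0
```

Request:
arm_command:
  motion:
    - [[0.01,0,0,0,0,0,0],[0.01,0,0,0,0,0,0],[0.01,0,0,0,0,0,0],[0.01,0,0,0.01,0,0,0],[0.01,0,0,0.03,0,0,0],[0.01,0,0,0.06,0,0,0],[0.01,0,0,0.1,0,0,0],[0.01,0,0,0.14,0,0,0],[0.01,0,0,0.165,0,0,0],[0.01,0,0,0.165,0,0,0]]

```text
time_s: 39.52
eef_pos: [0.5609, 0.0751, 0.229]
eef_rot: [0.997, -0.081, 0.006, -0.001]
force: [1.1, 0.2, -1.4]
opening: 0.02
finger_force: 29.9
```

Request:
arm_command:
  motion:
    - [[0.01,-0.01,0.035,0,0,0,0.05],[0.01,-0.025,0.07,0,0,0,0.1],[0.01,-0.04,0.105,0,0,0,0.15],[0.01,-0.055,0.14,0,0,0,0.18],[0.01,-0.07,0.175,0,0,0,0.183],[0.01,-0.085,0.21,0,0,0,0.183],[0.01,-0.1,0.245,0,0,0,0.183],[0.01,-0.115,0.28,0,0,0,0.183],[0.01,-0.13,0.315,0,0,0,0.183],[0.01,-0.14,0.345,0,0,0,0.183]]

```text
time_s: 40.35
eef_pos: [0.4147, 0.4217, 0.2196]
eef_rot: [1.0, 0.011, -0.001, 0.0]
force: [0.3, 0.1, -2.7]
opening: 0.0198
finger_force: 29.9
```

Request:
arm_command:
  motion:
    - [[0.01,-0.01,0.02,0,0,0,0],[0.01,-0.01,0.022,0,0,0,0],[0.01,-0.01,0.022,-0.03,0,0,0],[0.01,-0.01,0.022,-0.07,0,0,0],[0.01,-0.01,0.022,-0.11,0,0,0],[0.01,-0.01,0.022,-0.135,0,0,0],[0.01,-0.01,0.022,-0.145,0,0,0],[0.01,-0.01,0.022,-0.15,0,0,0],[0.01,-0.01,0.022,-0.155,0,0,0],[0.01,-0.01,0.022,-0.158,0,0,0]]

```text
time_s: 41.18
eef_pos: [0.4085, 0.4427, 0.0641]
eef_rot: [1.0, 0.01, 0.001, -0.001]
force: [0.4, -0.0, -0.7]
opening: 0.0194
finger_force: 29.9
```

Request:
arm_command:
  motion:
    - [[0.01,0,0,-0.001,0,0,0],[0.01,0,0,-0.001,0,0,0],[0.01,0,0,-0.001,0,0,0],[0.01,0,0,-0.001,0,0,0],[0.01,0,0,-0.001,0,0,0],[0.01,0,0,-0.001,0,0,0],[0.01,0,0,-0.001,0,0,0],[0.01,0,0,-0.001,0,0,0],[0.01,0,0,-0.001,0,0,0],[0.01,0,0,-0.001,0,0,0]]

```text
time_s: 42.02
eef_pos: [0.4072, 0.4419, 0.0615]
eef_rot: [1.0, 0.01, -0.0, 0.0]
force: [-0.0, -0.4, -2.2]
opening: 0.0201
finger_force: 29.9
```

Still hanging freely. Lower a bit more, then release and rise.

Request:
arm_command:
  motion:
    - [[0.01,0,0,-0.001,0,0,0],[0.01,0,0,-0.002,0,0,0],[0.01,0,0,-0.003,0,0,0],[0.01,0,0,-0.004,0,0,0],[0.01,0,0,-0.005,0,0,0],[0.01,0,0,-0.006,0,0,0],[0.01,0,0,-0.006,0,0,0],[0.01,0,0,-0.006,0,0,0],[0.01,0,0,-0.006,0,0,0],[0.01,0,0,-0.006,0,0,0]]

```text
time_s: 42.85
eef_pos: [0.4072, 0.442, 0.0557]
eef_rot: [1.0, 0.01, 0.0, -0.0]
force: [0.1, -0.0, -1.9]
opening: 0.0201
finger_force: 29.9
```

Request:
arm_command:
  motion:
    - [[0.01,0,0,-0.001,0,0,0],[0.01,0,0,-0.002,0,0,0],[0.01,0,0,-0.002,0,0,0],[0.05,0,0,-0.002,0,0,0],[0.05,0,0,-0.002,0,0,0],[0.05,0,0,-0.002,0,0,0],[0.05,0,0,0.02,0,0,0],[0.05,0,0,0.06,0,0,0],[0.05,0,0,0.1,0,0,0],[0.05,0,0,0.14,0,0,0]]

```text
time_s: 43.68
eef_pos: [0.4068, 0.4416, 0.1969]
eef_rot: [1.0, 0.01, -0.0, 0.0]
force: [0.3, -0.3, 0.9]
opening: 0.0489
finger_force: 0.0
```

Request:
arm_command:
  motion:
    - [[0.05,0,-0.03,0.025,0,0,0],[0.05,0,-0.07,0.025,0,0,0],[0.05,0,-0.11,0.025,0,0,0],[0.05,0,-0.15,0.025,0,0,-0.05],[0.05,0,-0.19,0.025,0,0,-0.1],[0.05,0,-0.23,0.025,0,0,-0.15],[0.05,0,-0.27,0.025,0,0,-0.2],[0.05,0,-0.31,0.025,0,0,-0.25],[0.05,0,-0.35,0.025,0,0,-0.26],[0.05,0,-0.39,0.025,0,0,-0.26]]

```text
time_s: 44.52
eef_pos: [0.4069, 0.0503, 0.2211]
eef_rot: [0.993, -0.119, 0.001, -0.0]
force: [1.6, -0.4, -0.3]
opening: 0.05
finger_force: 0.0
```

Request:
arm_command:
  motion:
    - [[0.05,0,-0.04,0,0,0,0],[0.05,0,-0.08,0,0,0,0],[0.05,0,-0.12,0,0,0,0],[0.05,0,-0.16,0,0,0,0],[0.05,0,-0.2,0,0,0,0],[0.05,-0.005,-0.24,0,0,0,0],[0.05,-0.01,-0.28,0,0,0,0],[0.05,-0.015,-0.32,0,0,0,0],[0.05,-0.017,-0.36,0,0,0,0],[0.05,-0.017,-0.382,0,0,0,0]]

```text
time_s: 45.35
eef_pos: [0.3892, -0.3341, 0.221]
eef_rot: [0.993, -0.121, 0.0, 0.001]
force: [-0.9, -0.8, -0.0]
opening: 0.0499
finger_force: 0.0
```

Run:
```python
from h import *
s,p=wcam(); print(s["eef_pos"].round(4),yaw(s),s["force"].round(2))
for o in fintop(p): print(*o)
q=eyes.read_camera("top")
for o in fins(q,lo=(5,80,120),hi=(25,255,255),amin=25): print(*o)
```

```text
[ 0.3892 -0.3341  0.221 ] -0.242 [-0.85 -0.81 -0.03]
[307, 130, 20, 28] ctr 427 -341 size 24 17 yaw -0.252
[190, 253, 24, 62] ctr 318 -194 size 70 22 yaw -0.375
[426, 253, 24, 62] ctr 261 -427 size 70 22 yaw -0.11
[202, 325, 392, 21] ctr 212 -377 size 417 25 yaw 1.328
[474. 125.] 44 [ 0.775 -0.56 ] -0.147
[485. 130.] 89 [ 0.759 -0.594] -0.02
[254. 140.] 26 [0.745 0.124] -1.304
[301. 205.] 111 [ 0.541 -0.016] -0.158
[150. 219.] 147 [0.511 0.444] 0.057
[177. 219.] 145 [0.509 0.361] 0.015
[204. 218.] 138 [0.51  0.281] 0.02
[150. 254.] 140 [0.406 0.442] -0.009
[328. 264.] 116 [ 0.358 -0.092] -1.541
```

The last fin is partly in shadow; the visible part puts its centre at (0.410,-0.336). Grasp and lift.

Request:
arm_command:
  motion:
    - [[0.05,0.021,-0.002,-0.03,0,0,-0.008],[0.05,0.021,-0.002,-0.06,0,0,-0.008],[0.05,0.021,-0.002,-0.1,0,0,-0.008],[0.05,0.021,-0.002,-0.14,0,0,-0.008],[0.05,0.021,-0.002,-0.165,0,0,-0.008],[0.05,0.021,-0.002,-0.173,0,0,-0.008],[0.05,0.021,-0.002,-0.173,0,0,-0.008],[0.01,0.021,-0.002,-0.173,0,0,-0.008],[0.01,0.021,-0.002,-0.173,0,0,-0.008],[0.01,0.021,-0.002,-0.173,0,0,-0.008]]
  force: 30

```text
time_s: 46.28
eef_pos: [0.4127, -0.3335, 0.0502]
eef_rot: [0.992, -0.123, 0.002, 0.001]
force: [0.6, 0.3, 0.8]
opening: 0.0373
finger_force: 0.0
```

Request:
arm_command:
  motion:
    - [[0.01,0,0,0,0,0,0],[0.01,0,0,0,0,0,0],[0.01,0,0,0,0,0,0],[0.01,0,0,0.01,0,0,0],[0.01,0,0,0.03,0,0,0],[0.01,0,0,0.06,0,0,0],[0.01,0,0,0.1,0,0,0],[0.01,0,0,0.14,0,0,0],[0.01,0,0,0.175,0,0,0],[0.01,0,0,0.175,0,0,0]]

```text
time_s: 47.12
eef_pos: [0.4142, -0.3351, 0.2322]
eef_rot: [0.992, -0.123, 0.005, 0.004]
force: [1.8, -0.8, -0.8]
opening: 0.02
finger_force: 29.9
```

Request:
arm_command:
  motion:
    - [[0.01,0,0.04,0,0,0,0.05],[0.01,0,0.08,0,0,0,0.1],[0.01,0,0.12,0,0,0,0.15],[0.01,0,0.16,0,0,0,0.2],[0.01,0,0.2,0,0,0,0.25],[0.01,0,0.24,0,0,0,0.27],[0.01,0,0.28,0,0,0,0.27],[0.01,0,0.32,0,0,0,0.27],[0.01,0,0.36,0,0,0,0.27],[0.01,0,0.4,0,0,0,0.27]]

```text
time_s: 47.95
eef_pos: [0.4103, 0.0698, 0.2226]
eef_rot: [1.0, 0.011, 0.0, -0.0]
force: [0.8, -0.8, -2.3]
opening: 0.0197
finger_force: 29.9
```

Request:
arm_command:
  motion:
    - [[0.01,0,0.04,0,0,0,0],[0.01,0,0.08,0,0,0,0],[0.01,0,0.12,0,0,0,0],[0.01,-0.002,0.16,0,0,0,0],[0.01,-0.002,0.2,0,0,0,0],[0.01,-0.002,0.219,0,0,0,0],[0.01,-0.002,0.219,-0.03,0,0,0],[0.01,-0.002,0.219,-0.07,0,0,0],[0.01,-0.002,0.219,-0.11,0,0,0],[0.01,-0.002,0.219,-0.14,0,0,0]]

```text
time_s: 48.78
eef_pos: [0.4071, 0.2864, 0.0794]
eef_rot: [1.0, 0.012, -0.002, 0.001]
force: [-0.9, -0.1, -2.8]
opening: 0.0199
finger_force: 29.9
```

Request:
arm_command:
  motion:
    - [[0.01,0,0,-0.005,0,0,0],[0.01,0,0,-0.01,0,0,0],[0.01,0,0,-0.015,0,0,0],[0.01,0,0,-0.018,0,0,0],[0.01,0,0,-0.021,0,0,0],[0.01,0,0,-0.024,0,0,0],[0.01,0,0,-0.026,0,0,0],[0.01,0,0,-0.026,0,0,0],[0.01,0,0,-0.026,0,0,0],[0.01,0,0,-0.026,0,0,0]]

```text
time_s: 49.62
eef_pos: [0.4094, 0.287, 0.0568]
eef_rot: [1.0, 0.011, 0.0, -0.0]
force: [0.3, 0.0, -2.3]
opening: 0.02
finger_force: 29.9
```

Request:
arm_command:
  motion:
    - [[0.01,0,0,-0.001,0,0,0],[0.01,0,0,-0.002,0,0,0],[0.01,0,0,-0.003,0,0,0],[0.01,0,0,-0.003,0,0,0],[0.05,0,0,-0.003,0,0,0],[0.05,0,0,-0.003,0,0,0],[0.05,0,0,-0.003,0,0,0],[0.05,0,0,0.02,0,0,0],[0.05,0,0,0.06,0,0,0],[0.05,0,0,0.1,0,0,0]]

```text
time_s: 50.45
eef_pos: [0.4077, 0.2862, 0.1563]
eef_rot: [1.0, 0.011, -0.002, 0.001]
force: [1.3, 0.3, 0.5]
opening: 0.0472
finger_force: 0.0
```

Request:
arm_command:
  motion:
    - [[0.05,0,0,0.04,0,0,0],[0.05,0,-0.04,0.08,0,0,0],[0.05,0,-0.08,0.08,0,0,0],[0.05,0,-0.12,0.08,0,0,0],[0.05,0,-0.16,0.08,0,0,0],[0.05,0,-0.2,0.08,0,0,0],[0.05,0,-0.24,0.08,0,0,0],[0.05,0,-0.28,0.08,0,0,0],[0.05,0,-0.32,0.08,0,0,0],[0.05,0,-0.36,0.08,0,0,0]]

```text
time_s: 51.28
eef_pos: [0.4089, -0.0752, 0.2371]
eef_rot: [1.0, 0.011, 0.001, 0.0]
force: [1.4, 0.1, 0.6]
opening: 0.0503
finger_force: 0.0
```

Request:
arm_command:
  motion:
    - [[0.05,0,-0.04,0,0,0,0],[0.05,0,-0.08,0,0,0,0],[0.05,0,-0.12,0,0,0,0],[0.05,0,-0.16,0,0,0,0],[0.05,0,-0.2,0,0,0,0],[0.05,0,-0.2,0,0,0,0],[0.05,0,-0.2,0,0,0,0],[0.05,0,-0.2,0,0,0,0],[0.05,0,-0.2,0,0,0,0],[0.05,0,-0.2,0,0,0,0]]

```text
time_s: 52.12
eef_pos: [0.4095, -0.2717, 0.2367]
eef_rot: [1.0, 0.012, 0.0, -0.0]
force: [-0.1, -0.0, 0.4]
opening: 0.0502
finger_force: 0.0
```

Run:
```python
from h import *
q=eyes.read_camera("top")
for o in fins(q,lo=(5,80,120),hi=(25,255,255),amin=25): print(*o)
for n,z in (("beaker_100",0),("bottle_b",0),("pot_b",0)):
  for d in models.mark_of(n,q): print(n,d["conf"],d["xy"],toworld(q,d["xy"],z).round(3))
p=eyes.read_camera("side")
a=cv2.resize(q["color"][150:290,120:340],(400,255)); b=cv2.resize(p["color"][170:390,180:400],(400,300))
cv2.imwrite("pics/f.png",cv2.resize(np.hstack([cv2.resize(a,(400,300)),b]),None,fx=1,fy=1)[:,:,::-1])
```

```text
[474. 125.] 44 [ 0.775 -0.56 ] -0.147
[485. 130.] 90 [ 0.758 -0.594] -0.032
[254. 140.] 27 [0.745 0.125] -1.384
[301. 205.] 111 [ 0.541 -0.016] -0.158
[150. 219.] 146 [0.512 0.444] 0.05
[177. 219.] 144 [0.509 0.361] 0.021
[204. 218.] 138 [0.51  0.281] 0.02
[202. 251.] 137 [0.409 0.287] -0.007
[150. 254.] 140 [0.406 0.442] -0.009
[328. 264.] 117 [ 0.358 -0.092] -1.55
beaker_100 0.83 [374.0, 161.9] [ 0.678 -0.254  0.   ]
bottle_b 0.64 [256.9, 137.2] [0.769 0.124 0.   ]
pot_b 0.77 [316.0, 142.9] [ 0.745 -0.067  0.   ]
pot_b 0.55 [210.9, 222.1] [0.497 0.276 0.   ]
pot_b 0.3 [178.5, 222.1] [0.5   0.379 0.   ]
```

View pics/f.png

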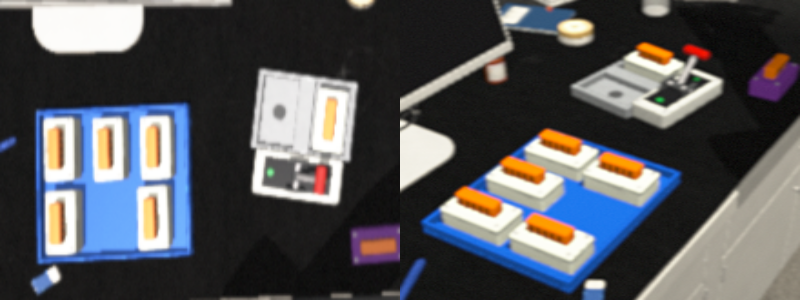

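All five empties stand upright in the tray (left panel). The full one is in the right bay, the lever is to the right, and the bystanders are unmoved. Handing in.

```bash
python3 -c "
from station import bot
print(bot.job_done())"
```

```text
the job is handed in; nothing more can be done
None
```

I've handed the job in but got no verdict back: the full cartridge is in the right bay, the lever was held at centre for over 2 s and thrown right (about 0.58 rad), the spent one and four empties stand upright in the tray, and the beaker, bottle and pot are undisturbed.

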